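# Load and latch the jar of a tilted-head shaker mill

## Robot

A 7-joint arm with a two-finger parallel gripper is mounted at the origin on a cart in front of the work surface, level with it; the furniture and walls round the work are solid. World frame = base frame: x ahead of the robot, y to its left, z up, the work surface at z = 0. Lengths are in m, angles in rad, forces in N, time in s.
With the tool pointing down it reaches from about 0.4 to 0.875 m from the base axis. Payload 19.3 kg.
Tool frame: the origin (TCP) lies midway between the tips of the shut fingers; the grasp point (between the pads) lies 19 mm behind it; z points along the fingers, y is the line along which they close (so a half turn about z gives the same grasp; the last joint's range is limited). The gripper opens to 85 mm and grips with 20 to 120 N. Pads are 22 mm wide; open, the fingers measure 114 mm over their backs; the gripper's body (76 mm by 85 mm) begins 54 mm behind the grasp point. The pads swing forward as they close: fully open they stand 13 mm farther back than shut.
Start: joints at [1.061, 0.521, -0.036, 1.599, 0.021, 1.021, -0.113], TCP at [0.266, -0.566, 0.231] pointing down, gripper open.
Joint ranges: [-2.91, 2.91], [-0.3, 2.13], [-1.5, 1.42], [0.17, 2.43], [-1.26, 4.41], [0.16, 1.93], [-2.52, 2.52]. Speed limits (rad/s): [1.89, 1.89, 2.39, 2.39, 3.01, 3.01, 3.01].

## Interface

Orientations are given as a unit quaternion [x, y, z, w].
In Python, from station import bot gives the robot as it stands. The module is installed in compiled form; this text tells all that it offers.
- The arm moves only by the shell command python3 -m pendant 'ROWS' [OPENING] [FORCE]. ROWS is JSON, a list of rows, each an object of numbers: "x", "y", "z": the shift along the tool's x, y, z in cm; "rx", "ry", "rz": the turn, a rotation vector about the tool's x, y, z in degrees. In form: [{"x": .., "y": .., "z": .., "rx": .., "ry": .., "rz": ..}, ...]. A call has exactly 10 rows; each row is the pose to reach, as a shift and turn from the pose commanded when the call began, along the tool's axes at that moment; what a row does not reach only later rows make up. A row lasts 1/12 s, in which the tool goes at most 41.7 mm and 7.16 degrees, less where a joint would pass 70% of its speed; a pose out of reach is approached as far as the arm can. A call with a gripper value outside its range is refused whole. OPENING is the finger opening in cm, from 0 to 8.54, set as the call begins (- or left out, the last holds). The fingers move at their own pace and stop on an object; FORCE is the grip in N (left out, the last holds). Time passes only in rows, so rows that repeat a pose let the fingers close, or fill a call up. It gives the time, the measured TCP pose, the force, the opening and the grip force at its end, in the units of the state.
- bot.sense(): the state, without advancing time (a new reading comes with each control period).
- bot.grab_frame(name): name is "scene" or "top" or "wrist"; returns a dict with "pixels" (420x560x3 uint8, blue, green, red), "vfov" (degrees; the focal length in pixels is half the picture's height over the tangent of half this angle, whatever the lens; pixels are square), "cx", "cy" (the principal point, pixels), "rvec" (rotation vector, rad) and "tvec" (3), from world to camera coordinates, as OpenCV has them. Camera axes: x right, y down, z forward; pixel columns grow to the right and rows downward; lengths in m; the calibration is good to about 2 mm. A picture is of the moment at which its call begins. There is no depth.
- bot.close_job(): hands the job in; it is judged then, once.
The state is a dict: "time_s": time; "joints": joint angles; "joint_velocities": joint speeds; "joint_efforts": joint torques, N m; "position": TCP position; "orientation": TCP orientation; "ft_force": force on the tool from outside, world axes, zero at the start; "torque": the same for the moment, N m; "finger_gap": opening from 0.0 (shut) to 1.0 (fully open); "grip_force": force on a finger pad.
Only numpy, scipy, OpenCV 4.12 (cv2) and the standard library are available. Lean on these libraries where they do the work, as an engineer would, in place of code of your own. Each camera call takes 0.05 s, during which the arm holds its last target. There are 200 camera calls.

## Task

Load the steel grinding jar into the tilted head of the shaker mill: set it in the holder and work it down past the snug spring grips, which a twist makes easy, until it bottoms out, then swing the hold-down bridge over onto its lid. Hook the draw latch's wire loop over the keeper on the end of the bridge and press the lever flat, past centre, so that it stays latched by itself. Leave the other loose things on the bench where they are.

Things in the scene. Friction and masses are not known exactly. Their poses are not given: they have to be found in the camera images.
- jar: Grinding jar, plain steel cylinder, 84 mm high, about 0.3 kg, upright on the bench at the start. Body 50 mm in diameter up to 54 mm; above it a fixed knurled lid, 54 mm in diameter, 30 mm high: grip it there. Origin: centre of the underside, z up its axis. It stands in one of three places, having changed places with the amber bottle and the square white jar.
- mill: The shaker mill: grey housing on a dark base plate, fixed to the bench at a yaw that varies, with an aluminium head that leans 25 deg toward the robot. Origin: on the bench, straight below the holder's mouth; x toward its back, y to its left. Base plate from x = -62 to 98 mm, y = -199 to 79 mm. Latch on the right half, bridge hinge on the left.
- holder (a point): Mouth of the jar holder, its centre, on the deck's surface, 125 mm above the bench. Head frame: z out of the bore along its axis, 25 deg from vertical, leaning to the robot's side; x up the deck's slope, away from the robot; y level, to the left (bridge hinge), -y to the right (latch). Deck from x = -45 to 45 mm, y = 72 to -192 mm.
- holder_floor (a point): Centre of the bore's floor, 48 mm below the mouth; axes as holder. Bore 54 mm wide. Three sprung grips, leading in from 28 mm radius at 2 mm deep, squeeze the jar from 12 mm deep: a straight push takes up to about 20 N, turning it on the way down about half of that. Let go at the mouth, the jar tips out. Seated, its underside rests here and its lid spans z = 6 to 36 mm over the deck.
- bridge (a joint): Hold-down bridge, steel bar 18 mm wide. Rad: 0 = across the lid of a seated jar, positive = swung up and over to the left; starts at 1.6 to 1.85, range -0.1 to 2.1. Stays when nearly upright, falls shut lower down. Closed, in the head frame: crossbar z = 40 to 48 mm, y = 50 to -36, rubber foot below its middle; then a step down to a tongue, y = -40 to -70, z = 30 to 36.
- bridge_hinge (a point): On the bridge's hinge axis, mid width (head frame: x = 0, y = 46, z = 14 mm; the axis runs along x). Axes as holder. Two lugs 20 mm high stand beside it on the deck.
- bridge_end (a point): Middle of the bridge's end tongue, in its thickness, 15 mm from the end; closed at y = -55, z = 33 mm in the head frame, 103 mm from the hinge axis. The tongue can be pinched across its 18 mm width. Axes turn with the bridge and equal the head's when it is closed.
- keeper (a point): Where the centre of the loop's bar rests when latched (closed: y = -63.3, z = 38.5 mm in the head frame), on the jar's side of the keeper: a lip 4 mm thick, 18 mm wide, 12 mm high across the tongue's end (y = -66 to -70, top z = 48). The bar is laid on the tongue between the lip and the bridge's step, which is at y = -44. Axes as bridge_end.
- lever (a joint): Lever of the draw latch, steel plate 24 mm wide. Rad: 0 = flat, pointing to -y along the deck, top face at z = 24 mm; 1.57 = straight out from the deck; range 0 to 1.8, starts at 1.05 to 1.45. It stays where left. With the loop hooked, springs resist from about 1.0 rad, most at 0.7 (about 2 N at the tip); below about 0.35 they pull it flat and hold it.
- lever_hinge (a point): On the lever's pivot axis, mid width (head frame: x = 0, y = -108, z = 18 mm; the axis runs along x). Axes as holder.
- lever_tip (a point): Top face of the lever near its free end: 68 mm along the lever from its pivot, 6 mm above the pivot's plane; flat at y = -176, z = 24 mm in the head frame. The lever ends 8 mm farther out. Axes turn with the lever and equal the head's when flat.
- loop_pivot (a point): Pivot of the wire loop on the lever, 16 mm from the lever's pivot; lever flat: y = -119.8, z = 7.2 mm in the head frame. The loop swings freely about it and starts folded out along the raised lever, bar upward. Axes as loop_bar.
- loop_bar (a point): Middle of the loop's crossbar, 62 mm from its pivot. Wire 5 mm thick; loop 34 mm wide outside, 24 mm inside, its bar along the head's x. Pinch it from outside across its two legs, next to the bar, and swing it over to the jar; the lever follows a little. Springs let the bar be drawn out up to 5 mm, 10 N per mm. Axes: y from pivot to bar, x along the bar.
- bottle: Amber screw-cap bottle, 52 mm in diameter, 100 mm high, upright. A bystander. Origin: centre of its underside.
- square_jar: Square white plastic jar with lid, 68 x 74 x 123 mm, upright. A bystander. Origin: centre of its underside.
- timer: Small white timer, 58 x 66 x 16 mm, lying near the front edge of the bench. A bystander.
- black_marker: Black marker pen, 138 mm long, 15 mm thick, lying in front of the mill. A bystander.
- forceps: Steel forceps, 146 mm long, 5 mm high, lying in front of the mill. A bystander.
- tape_roll: Roll of tan tape lying flat, 62 mm in diameter, 18 mm high, on the left of the bench. A bystander.
Not all that is in view belongs to the job. What is shaped like the jar but blue is not meant.

How it is judged:
By the outcome, as a careful person would: the job done as asked, in the order asked, and still so for the second after the job is handed in, with the robot touching nothing.
It also fails if it takes over 72 s, if anything falls off the work surface, if the arm or the gripper's body presses on something with over 40 N, if the wrist force passes 120 N, or if a joint passes its speed limit or range.

## Working session

There is one attempt and no reset: what is moved stays moved. The work goes in short steps, Python scripts to look and compute and a shell command to move; the robot and the scene stay as the last step left them, time stands still between calls to the robot, and variables do not carry over. Pictures are saved under pics/ and viewed, at most 10 in all, crops included, and the job is handed in when it is done.

```bash
mkdir -p pics; cat > h.py <<'E'
import numpy as np,cv2
from scipy.spatial.transform import Rotation as R
from station import bot
def grab(name,fn=None):
    f=bot.grab_frame(name)
    if fn: cv2.imwrite('pics/'+fn,f['pixels'])
    return f
def K(f):
    F=210/np.tan(np.radians(f['vfov'])/2); return F,np.array([[F,0,f['cx']],[0,F,f['cy']],[0,0,1.]])
def proj(f,P):
    return cv2.projectPoints(np.atleast_2d(np.array(P,float)),np.array(f['rvec'],float),np.array(f['tvec'],float),K(f)[1],None)[0][:,0]
def ray(f,u,v):
    M=cv2.Rodrigues(np.array(f['rvec'],float))[0];t=np.array(f['tvec'],float).ravel()
    d=M.T@np.linalg.inv(K(f)[1])@np.array([u,v,1.]);return -M.T@t,d
def onz(f,u,v,z):
    o,d=ray(f,u,v);return o+d*(z-o[2])/d[2]
E
python3 - <<'E'
from h import *
a=grab('scene');b=grab('top')
import pickle;pickle.dump((a,b),open('f0.pkl','wb'))
for n,f in(('s',a),('t',b)):
    cv2.imwrite(f'pics/{n}0.png',cv2.resize(f['pixels'],(800,600),interpolation=cv2.INTER_CUBIC))
    print(n,ray(f,280,210),f['vfov'],f['cx'],f['cy'])
print(bot.sense())
E
```

```text
s (array([-0.15049204,  1.02283104,  0.83512665]), array([ 0.46759442, -0.70511397, -0.53311727])) 51.72772092633848 278.6927163794351 207.4312124059033
t (array([0.34793295, 0.06256892, 1.36062554]), array([ 0.12945287, -0.01164493, -0.99157228])) 48.075657585896586 282.01461308949274 205.51014783672457
{'time_s': 0.1, 'joints': array([ 1.06078824,  0.52196174, -0.03632738,  1.59992746,  0.02116063,
        1.02108801, -0.11281396]), 'joint_velocities': array([ 3.80698282e-05, -2.53927862e-03,  3.49229304e-04, -2.50134761e-03,
       -3.95603591e-04, -2.10766566e-04,  9.61760171e-04]), 'joint_efforts': array([ 5.40793015e-03, -9.28500438e+01,  1.98496878e+00, -3.70534801e+01,
        1.81723380e-02,  5.35372543e-03, -1.00388304e-04]), 'position': array([ 0.26596074, -0.56526818,  0.23078713]), 'orientation': array([ 9.75923280e-01,  2.18113506e-01, -1.26493698e-04, -4.84590761e-04]), 'ft_force': array([-0.47492269, -0.37933922, -0.47035727]), 'torque': array([ 0.00347839, -0.01308669,  0.02666305]), 'grip_force': 0.0, 'finger_gap': 1.0085907107449177}
```

View pics/s0.png

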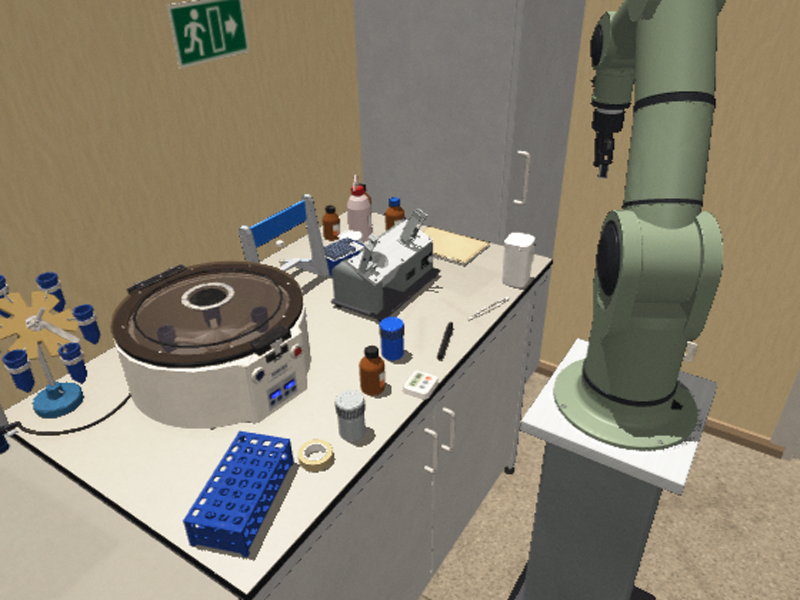

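View pics/t0.png

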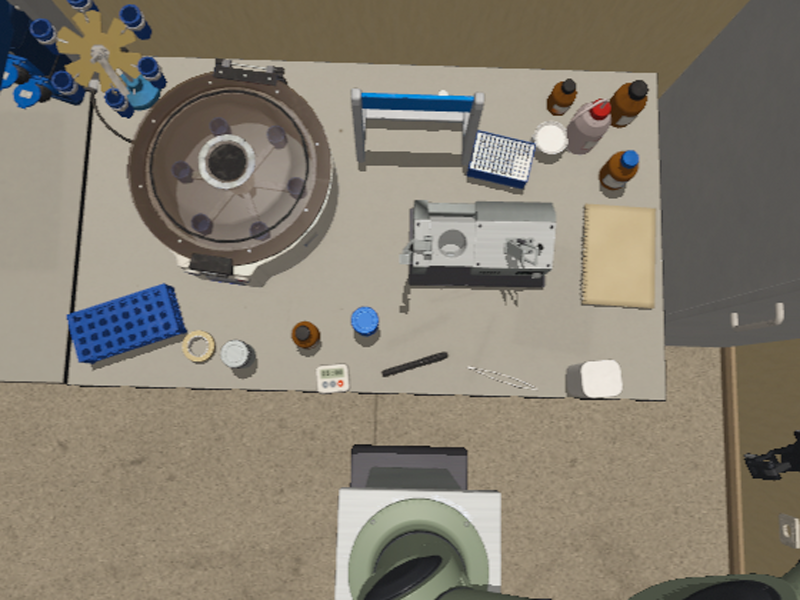

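The steel jar is at top (235,353)/scene (350,415) of the 800-px views. The mill is at top (480,245), with its bore at (453,242), the bridge up on the left and the latch at (525,250). I'll enlarge these areas.

```bash
python3 - <<'E'
from h import *
import pickle
a,b=pickle.load(open('f0.pkl','rb'))
c=lambda f,x,y,w,h,W,H:cv2.resize(f['pixels'][y:y+h,x:x+w],(W,H),interpolation=cv2.INTER_CUBIC)
# top mill crop x270-400,y130-220 ; scene mill crop x225-315,y140-230
A=c(b,275,135,120,75,800,500//1)
cv2.imwrite('pics/m0.png',c(b,275,130,120,90,800,600))
B=c(a,225,140,90,90,400,400)  # 4.444x
C=c(a,225,265,40,50,320,400)  # 8x
D=c(b,145,225,40,25,320,200)  # 8x
im=np.zeros((600,720,3),np.uint8);im[:400,:400]=B;im[:400,400:]=C;im[400:,400:]=D
cv2.imwrite('pics/m1.png',im)
E
```

```text
(no output)
```

View pics/m0.png

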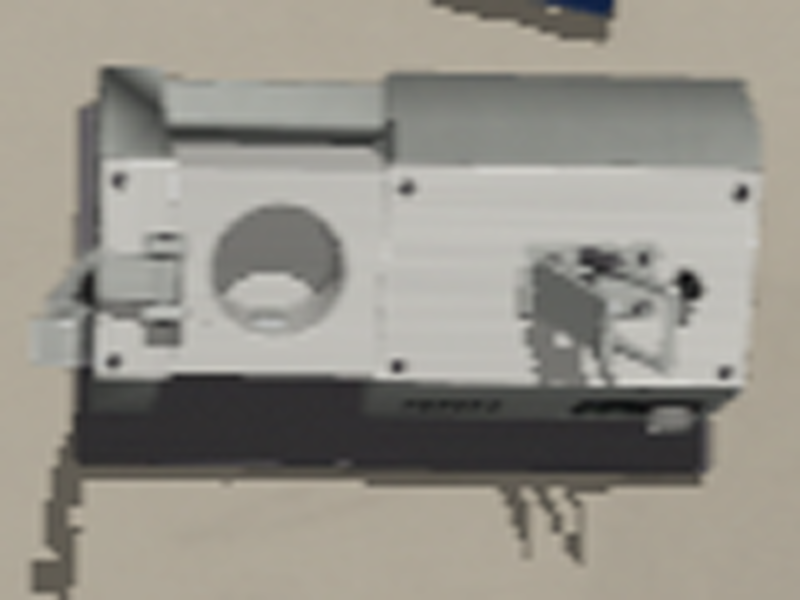

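View pics/m1.png

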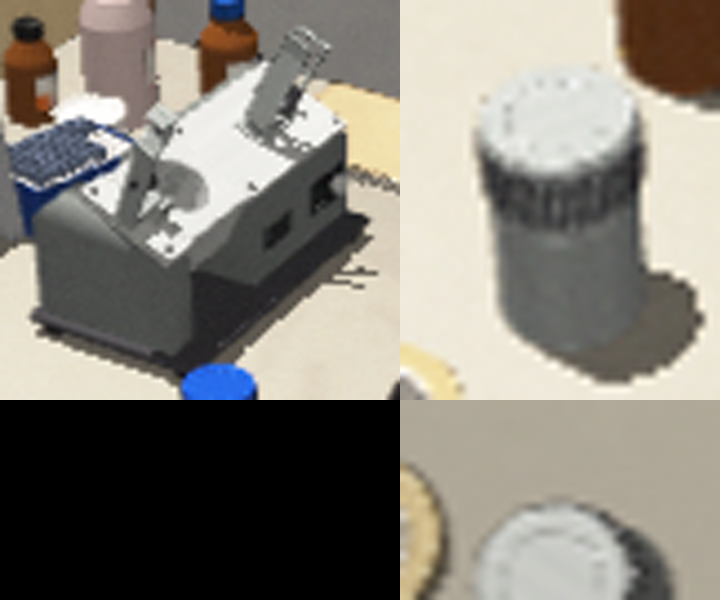

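Top crop (6.67×, offset 275,130): mouth centre (278,268), deck front corners (95,378) and (743,385), tongue end near (60,345), loop bar near (655,350). Scene crop (4.44×, offset 225,140): deck corners (170,265) and (347,130). The jar lid's top is centred at (560,120) in the 8× crop.

```bash
cat >> h.py <<'E'
def head(p):  # mill pose p=[x,y,yaw] -> R,t
    Rz=R.from_euler('z',p[2]); H=Rz*R.from_euler('y',-25,degrees=True)
    return H,np.array([p[0],p[1],.125])
def hw(p,q): H,t=head(p); return H.apply(np.array(q,float)/1000)+t
E
python3 - <<'E'
from h import *
import pickle
from scipy.optimize import least_squares as LS
a,b=pickle.load(open('f0.pkl','rb'))
T=lambda u,v:(275+u/6.667,130+v/6.667)
S=lambda u,v:(225+u/4.444,140+v/4.444)
obs=[(b,[0,0,0],T(278,268)),(b,[-45,72,0],T(96,378)),(b,[-45,-192,0],T(743,386)),(b,[45,-192,0],T(761,168)),
(a,[-45,72,0],S(170,265)),(a,[-45,-192,0],S(347,130)),(a,[0,0,0],S(182,187))]
f=lambda p:np.concatenate([proj(c,hw(p,q))[0]-np.array(o) for c,q,o in obs])
best=LS(f,[.55,-.05,0],loss='soft_l1');print(best.x,np.degrees(best.x[2]));print(best.fun.reshape(-1,2).round(1) if 0 else f(best.x).reshape(-1,2).round(1))
p=best.x;np.save('mill.npy',p)
for br in np.arange(1.5,2.0,.1):
    q=lambda r,z0=0:0
    # bridge_end rel hinge closed: y=-101,z=19 ; rotate about x by -? opening lifts z
    v=R.from_euler('x',-br).apply([0,-101,19]);e=hw(p,v+[0,46,14])
    u=proj(b,e)[0];w=proj(a,e)[0];print(br.round(2),((u-[275,130])*6.667).round(),((w-[225,140])*4.444).round(),e.round(3))
for le in np.arange(1.0,1.55,.1):
    v=R.from_euler('x',-le).apply([0,-76,6]);e=hw(p,v+[0,-108,18])
    u=proj(b,e)[0];w=proj(a,e)[0];print(le.round(2),((u-[275,130])*6.667).round(),((w-[225,140])*4.444).round())
g=lambda P:np.concatenate([proj(b,[P[0],P[1],.084])[0]-[164.4,247.2],proj(a,[P[0],P[1],.084])[0]-[245,280]])
j=LS(g,[.3,.3]);print('jar',j.x,j.fun)
E
```

```text
[ 0.61792056 -0.04680985  0.01479972] 0.8479614694942595
[[-0.3  0.6]
 [-0.2 -0. ]
 [-0.1  0.2]
 [-0.   0.2]
 [ 0.2 -1.6]
 [-0.2 -2.2]
 [-0.8 -1.1]]
1.5 [145. 340.] [186. 102.] [0.568 0.01  0.23 ]
1.6 [117. 339.] [177. 109.] [0.569 0.02  0.229]
1.7 [ 90. 337.] [168. 117.] [0.57  0.03  0.226]
1.8 [ 64. 334.] [159. 127.] [0.571 0.04  0.223]
1.9 [ 39. 330.] [149. 136.] [0.573 0.049 0.219]
1.0 [676. 328.] [313.  34.]
1.1 [660. 330.] [310.  34.]
1.2 [642. 331.] [307.  35.]
1.3 [623. 332.] [303.  36.]
1.4 [604. 333.] [298.  39.]
1.5 [584. 332.] [293.  42.]
jar [0.40363586 0.35810461] [-0.80861617  0.44509254  0.00319648 -1.36133788]
```

```bash
cat >> h.py <<'E'
def down(az): 
    c,s=np.cos(np.radians(az)),np.sin(np.radians(az)); return R.from_matrix(np.array([[-s,c,0],[c,s,0],[0,0,-1]]).T)
def cur():
    s=bot.sense(); return np.array(s['position']),R.from_quat(s['orientation']),s
def plan(*wps,start=None):
    p,r=start or cur()[:2]
    for P,Q in wps:
        P=np.array(P,float)
        print('xyz',(r.inv().apply(P-p)*100).round(2),'rot',np.degrees((r.inv()*Q).as_rotvec()).round(1)); p,r=P,Q
def pol(r,az,z): a=np.radians(az); return [r*np.cos(a),r*np.sin(a),z]
E
python3 -c "
from h import *
plan((pol(.5,-12,.33),down(-12)),((.404,.357,.2),down(41.5)))"
```

```text
xyz [ 39.83 -32.25  -9.89] rot [ -0.1  -0.  -52.8]
xyz [ 43.32 -17.91  13.  ] rot [  0.    0.  -53.5]
```

```bash
python3 -m pendant '[{"x":4,"y":-3.2,"z":-1,"rz":-5},{"x":8,"y":-6.5,"z":-2,"rz":-10},{"x":12,"y":-9.7,"z":-3,"rz":-16},{"x":16,"y":-13,"z":-4,"rz":-21},{"x":20,"y":-16,"z":-5,"rz":-26},{"x":24,"y":-19.4,"z":-6,"rz":-32},{"x":28,"y":-22.6,"z":-7,"rz":-37},{"x":32,"y":-26,"z":-8,"rz":-42},{"x":36,"y":-29,"z":-9,"rz":-48},{"x":39.8,"y":-32.2,"z":-9.9,"rz":-53}]' 8.5 40
python3 -c "
from h import *
plan(((.404,.357,.2),down(41.5)))"
```

```text
xyz [ 51.75 -77.57   3.15] rot [-0.000e+00 -1.000e-01 -1.063e+02]schema error: expected keys x, y, z, rx, ry, rz
```

```bash
python3 -m pendant '[{"x":4,"y":-3.2,"z":-1,"rx":0,"ry":0,"rz":-5},{"x":8,"y":-6.5,"z":-2,"rx":0,"ry":0,"rz":-10},{"x":12,"y":-9.7,"z":-3,"rx":0,"ry":0,"rz":-16},{"x":16,"y":-13,"z":-4,"rx":0,"ry":0,"rz":-21},{"x":20,"y":-16,"z":-5,"rx":0,"ry":0,"rz":-26},{"x":24,"y":-19.4,"z":-6,"rx":0,"ry":0,"rz":-32},{"x":28,"y":-22.6,"z":-7,"rx":0,"ry":0,"rz":-37},{"x":32,"y":-26,"z":-8,"rx":0,"ry":0,"rz":-42},{"x":36,"y":-29,"z":-9,"rx":0,"ry":0,"rz":-48},{"x":39.8,"y":-32.2,"z":-9.9,"rx":0,"ry":0,"rz":-53}]' 8.5 40
python3 -c "
from h import *
plan(((.404,.357,.2),down(41.5)))"
```

```text
time_s: 0.93
position: [0.4448, -0.1955, 0.3111]
orientation: [0.774, 0.633, -0.0, 0.0]
ft_force: [1.4, 0.1, -1.0]
finger_gap: 0.993
grip_force: 0.0
xyz [ 53.34 -15.01  11.1 ] rot [ -0.   0. -53.]
```

```bash
python3 -m pendant '[{"x":4,"y":-1,"z":0,"rx":0,"ry":0,"rz":-3},{"x":8,"y":-2,"z":0,"rx":0,"ry":0,"rz":-8},{"x":12,"y":-3.2,"z":0,"rx":0,"ry":0,"rz":-12},{"x":16,"y":-4.4,"z":0,"rx":0,"ry":0,"rz":-16},{"x":20,"y":-5.6,"z":0,"rx":0,"ry":0,"rz":-20},{"x":24,"y":-6.8,"z":1,"rx":0,"ry":0,"rz":-24},{"x":28,"y":-8,"z":2.5,"rx":0,"ry":0,"rz":-28},{"x":32,"y":-9,"z":4,"rx":0,"ry":0,"rz":-32},{"x":36,"y":-10,"z":5.5,"rx":0,"ry":0,"rz":-36},{"x":40,"y":-11.2,"z":7,"rx":0,"ry":0,"rz":-40}]' 8.5 40
python3 -c "
from h import *
plan(((.404,.357,.2),down(41.5)))"
```

```text
time_s: 1.77
position: [0.4171, 0.208, 0.2439]
orientation: [0.512, 0.859, 0.0, 0.0]
ft_force: [2.4, -0.4, -1.3]
finger_gap: 0.998
grip_force: 0.0
xyz [13.73  5.92  4.39] rot [  0.    0.  -13.1]
```

```bash
python3 -m pendant '[{"x":3,"y":1.3,"z":1,"rx":0,"ry":0,"rz":-3},{"x":6,"y":2.6,"z":2,"rx":0,"ry":0,"rz":-6},{"x":9,"y":4,"z":3,"rx":0,"ry":0,"rz":-9},{"x":12,"y":5,"z":4,"rx":0,"ry":0,"rz":-12},{"x":13.7,"y":5.9,"z":4.4,"rx":0,"ry":0,"rz":-13},{"x":13.7,"y":5.9,"z":4.4,"rx":0,"ry":0,"rz":-13},{"x":13.7,"y":5.9,"z":4.4,"rx":0,"ry":0,"rz":-13},{"x":13.7,"y":5.9,"z":4.4,"rx":0,"ry":0,"rz":-13},{"x":13.7,"y":5.9,"z":4.4,"rx":0,"ry":0,"rz":-13},{"x":13.7,"y":5.9,"z":4.4,"rx":0,"ry":0,"rz":-13}]' 8.5 40
python3 -c "
from h import *
f=grab('wrist','w1.png');print(proj(f,[[.404,.358,.084],[.404,.358,0]]),cur()[0])
o,d=ray(f,280,210);print(o,d)"
```

```text
time_s: 2.6
position: [0.4053, 0.354, 0.2008]
orientation: [0.414, 0.91, -0.0, 0.0]
ft_force: [-0.6, -0.6, 0.2]
finger_gap: 1.0
grip_force: 0.0
[[277.26571476 200.70635493]
 [276.70579932 177.72756742]] [0.40522069 0.35418206 0.20085779]
[0.35769538 0.40851207 0.34427963] [ 0.19320719 -0.20087909 -0.96048697]
```

View pics/w1.png

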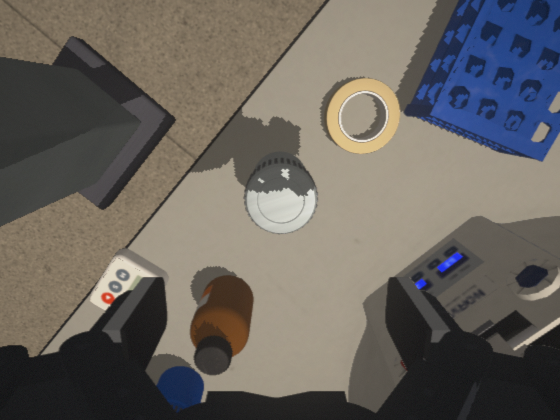

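The jar lid's face is centred at (281,198), radius about 36 px. The fingers straddle it cleanly and the neighbours are clear.

```bash
python3 -c "
from h import *
f=grab('wrist');j=onz(f,281,198,.084);print(j,K(f)[0]*.027/.27)
plan((np.append(j[:2],.052),down(41.5)))"
```

```text
[0.40466957 0.361397   0.084     ] 37.537107286609725
xyz [ 0.57  0.42 14.88] rot [ 0.   0.  -0.4]
```

```bash
python3 -m pendant '[{"x":0.3,"y":0.2,"z":2.5,"rx":0,"ry":0,"rz":0},{"x":0.6,"y":0.4,"z":5,"rx":0,"ry":0,"rz":0},{"x":0.6,"y":0.4,"z":7.5,"rx":0,"ry":0,"rz":0},{"x":0.6,"y":0.4,"z":10,"rx":0,"ry":0,"rz":0},{"x":0.6,"y":0.4,"z":12,"rx":0,"ry":0,"rz":0},{"x":0.6,"y":0.4,"z":13.5,"rx":0,"ry":0,"rz":0},{"x":0.6,"y":0.4,"z":14.5,"rx":0,"ry":0,"rz":0},{"x":0.6,"y":0.4,"z":14.9,"rx":0,"ry":0,"rz":0},{"x":0.6,"y":0.4,"z":14.9,"rx":0,"ry":0,"rz":0},{"x":0.6,"y":0.4,"z":14.9,"rx":0,"ry":0,"rz":0}]' 8.5 60
python3 -m pendant '[{"x":0,"y":0,"z":0,"rx":0,"ry":0,"rz":0},{"x":0,"y":0,"z":0,"rx":0,"ry":0,"rz":0},{"x":0,"y":0,"z":0,"rx":0,"ry":0,"rz":0},{"x":0,"y":0,"z":0,"rx":0,"ry":0,"rz":0},{"x":0,"y":0,"z":0,"rx":0,"ry":0,"rz":0},{"x":0,"y":0,"z":0,"rx":0,"ry":0,"rz":0},{"x":0,"y":0,"z":0,"rx":0,"ry":0,"rz":0},{"x":0,"y":0,"z":0,"rx":0,"ry":0,"rz":0},{"x":0,"y":0,"z":0,"rx":0,"ry":0,"rz":0},{"x":0,"y":0,"z":0,"rx":0,"ry":0,"rz":0}]' 4.5 60
```

```text
time_s: 3.53
position: [0.4041, 0.3623, 0.0522]
orientation: [0.413, 0.911, 0.0, 0.0]
ft_force: [0.6, 0.1, 1.8]
finger_gap: 0.995
grip_force: 0.0
time_s: 4.37
position: [0.4041, 0.3623, 0.0524]
orientation: [0.413, 0.911, 0.0, 0.0]
ft_force: [-1.8, -2.8, 12.0]
finger_gap: 0.617
grip_force: 60.6
```

```bash
python3 - <<'E'
from h import *
p=np.load('mill.npy');H,t=head(p)
M=R.from_matrix(np.array([H.apply([0,1,0]),H.apply([1,0,0]),-H.apply([0,0,1])]).T)
print(hw(p,[0,0,172]))
plan(((.42,.30,.30),down(35)),((.44,-.03,.34),down(-3)),(hw(p,[0,0,172]),M))
E
```

```text
[ 0.54523818 -0.04788561  0.28088494]
xyz [ -5.74  -2.88 -24.76] rot [0.1 0.  6.2]
xyz [-28.18 -17.29  -4.  ] rot [ 0.  0. 38.]
xyz [-1.24 10.6   5.91] rot [-25.    0.8  -3.8]
```

```bash
python3 -m pendant '[{"x":0,"y":0,"z":-1,"rx":0,"ry":0,"rz":0},{"x":0,"y":0,"z":-3,"rx":0,"ry":0,"rz":0},{"x":0,"y":0,"z":-6,"rx":0,"ry":0,"rz":0},{"x":0,"y":0,"z":-9,"rx":0,"ry":0,"rz":0},{"x":-1,"y":-0.5,"z":-12,"rx":0,"ry":0,"rz":0},{"x":-2,"y":-1,"z":-15,"rx":0,"ry":0,"rz":2},{"x":-3,"y":-1.5,"z":-18,"rx":0,"ry":0,"rz":3},{"x":-4,"y":-2,"z":-21,"rx":0,"ry":0,"rz":4},{"x":-5,"y":-2.5,"z":-23,"rx":0,"ry":0,"rz":5},{"x":-5.7,"y":-2.9,"z":-24.8,"rx":0,"ry":0,"rz":6}]' 4.5 60
python3 -m pendant '[{"x":-2,"y":-1.2,"z":-0.4,"rx":0,"ry":0,"rz":2},{"x":-5,"y":-3,"z":-0.8,"rx":0,"ry":0,"rz":6},{"x":-8.5,"y":-5,"z":-1.2,"rx":0,"ry":0,"rz":11},{"x":-12,"y":-7.2,"z":-1.6,"rx":0,"ry":0,"rz":16},{"x":-15.5,"y":-9.5,"z":-2,"rx":0,"ry":0,"rz":21},{"x":-19,"y":-11.5,"z":-2.5,"rx":0,"ry":0,"rz":26},{"x":-22,"y":-13.5,"z":-3,"rx":0,"ry":0,"rz":30},{"x":-25,"y":-15.3,"z":-3.5,"rx":0,"ry":0,"rz":34},{"x":-27.2,"y":-16.7,"z":-4,"rx":0,"ry":0,"rz":37},{"x":-28.2,"y":-17.3,"z":-4,"rx":0,"ry":0,"rz":38}]' 4.5 60
python3 - <<'E'
from h import *
p=np.load('mill.npy');H,t=head(p)
M=R.from_matrix(np.array([H.apply([0,1,0]),H.apply([1,0,0]),-H.apply([0,0,1])]).T)
plan((hw(p,[0,0,172]),M))
E
```

```text
time_s: 5.2
position: [0.4196, 0.2992, 0.3019]
orientation: [0.461, 0.888, 0.0, 0.0]
ft_force: [-0.4, 0.0, -4.5]
finger_gap: 0.618
grip_force: 64.0
time_s: 6.03
position: [0.4404, -0.0334, 0.3407]
orientation: [0.726, 0.687, 0.0, 0.001]
ft_force: [0.5, -0.4, -3.4]
finger_gap: 0.618
grip_force: 64.1
xyz [-0.86 10.55  6.  ] rot [-24.9   0.9  -4. ]
```

```bash
python3 -m pendant '[{"x":-0.1,"y":1.5,"z":0.5,"rx":-3,"ry":0.1,"rz":-0.5},{"x":-0.2,"y":3,"z":1.2,"rx":-6,"ry":0.2,"rz":-1},{"x":-0.3,"y":4.5,"z":2,"rx":-10,"ry":0.3,"rz":-1.5},{"x":-0.5,"y":6,"z":3,"rx":-14,"ry":0.5,"rz":-2},{"x":-0.7,"y":8,"z":4.2,"rx":-18,"ry":0.7,"rz":-3},{"x":-0.8,"y":9.5,"z":5.2,"rx":-22,"ry":0.8,"rz":-3.5},{"x":-0.86,"y":10.5,"z":6,"rx":-25,"ry":0.9,"rz":-4},{"x":-0.86,"y":10.5,"z":6,"rx":-25,"ry":0.9,"rz":-4},{"x":-0.86,"y":10.5,"z":6,"rx":-25,"ry":0.9,"rz":-4},{"x":-0.86,"y":10.5,"z":6,"rx":-25,"ry":0.9,"rz":-4}]' 4.5 60
python3 - <<'E'
from h import *
p=np.load('mill.npy');H,t=head(p)
P,r,s=cur();print(P,H.inv().apply(P-t)*1000)
f=grab('wrist','x.png');w=f['pixels']
print(proj(f,[hw(p,q) for q in ([0,0,0],[-45,72,0],[-45,-192,0],[0,-176,24],[0,0,0])]), proj(f,[P+r.apply([0,0,-.0316])]))
t0=grab('top');s0=grab('scene')
c=lambda f,x,y,w,h,W,H:cv2.resize(f['pixels'][y:y+h,x:x+w],(W,H),interpolation=cv2.INTER_CUBIC)
im=np.zeros((600,800,3),np.uint8);im[:300,:400]=c(w,0,0,560,420,400,300);im[:300,400:]=c(t0,275,130,120,90,400,300);im[300:,:400]=c(s0,210,110,120,90,400,300);im[300:,400:]=c(w,200,150,160,120,400,300)
cv2.imwrite('pics/c2.png',im)
cv2.imwrite('pics/w2.png',c(w,0,0,560,420,800,600))
E
```

```text
time_s: 6.87
position: [0.545, -0.0433, 0.2803]
orientation: [0.683, 0.698, 0.154, 0.151]
ft_force: [0.1, 0.0, -3.9]
finger_gap: 0.617
grip_force: 64.3
[ 0.54503161 -0.04330462  0.28029201] [ -0.37633962   4.58354774 171.52125938]
[[274.76375514 195.4269586 ]
 [219.59999655 108.41901697]
 [228.95878301 380.73375376]
 [273.64723679 384.90400273]
 [274.76375514 195.4269586 ]] [[273.17292348 323.52875526]]Traceback (most recent call last):
  File "<stdin>", line 8, in <module>
  File "<stdin>", line 7, in <lambda>
IndexError: only integers, slices (`:`), ellipsis (`...`), numpy.newaxis (`None`) and integer or boolean arrays are valid indices
```

```bash
python3 -c "
import cv2
w=cv2.imread('pics/x.png');cv2.imwrite('pics/w2.png',cv2.resize(w,(800,600),interpolation=cv2.INTER_CUBIC))"
```

```text
(no output)
```

View pics/w2.png

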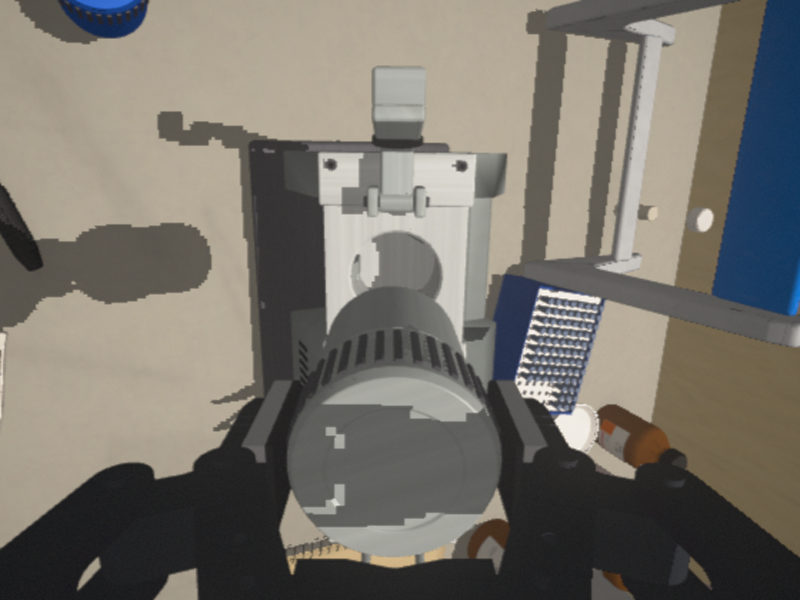

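Wrist view (800 px): mouth spans u 349–442 with its top at v=230. Deck left-end corners are at (320,152) and (476,152), and the deck edges at v=290 are u≈326/467. The lid face spans 287–501, v≈368–557. I'll fit the mill in tool terms.

```bash
python3 - <<'E'
from h import *
from scipy.optimize import least_squares as LS
p0=np.load('mill.npy');P,r,s=cur();f=grab('wrist')
a=np.linspace(0,2*np.pi,181)
C=np.c_[27*np.cos(a),27*np.sin(a),0*a]
k=.7
def ext(q): return np.array([q[:,0].min(),q[:,0].max(),q[:,1].min(),q[:,1].max()])
def lid(x): # x: tool offset x,y,z mm
    return ext(proj(f,P+r.apply((C+[x[0],x[1],-31.6+x[2]])/1000)))
ob=np.array([287,501,368,557])*k
j=LS(lambda x:np.append(lid(x)-ob,.3*x[2]),[0,0,0]);print('lid off tool mm',j.x,j.fun.round(1))
def mr(p):
    m=ext(proj(f,[hw(p,c) for c in C]))[:3]-np.array([349,442,230])*k
    c=(proj(f,[hw(p,[-45,72,0]),hw(p,[45,72,0])])-np.array([[320,152],[476,152]])*k).ravel()
    e=[]
    for sx,u in((-45,326),(45,467)):
        q=proj(f,[hw(p,[sx,y,0]) for y in range(-40,40,2)]);e.append(np.interp(290*k,q[::-1,1] if q[0,1]>q[-1,1] else q[:,1],q[::-1,0] if q[0,1]>q[-1,1] else q[:,0])-u*k)
    return np.r_[m,c,e]
print(mr(p0).round(1))
m=LS(mr,p0,loss='soft_l1',x_scale=[.01,.01,.02]);print(m.x,mr(m.x).round(1),(m.x-p0)*[1e3,1e3,57.3])
H,t=head(m.x);print('TCP in new head',H.inv().apply(P-t)*1000)
np.save('mill_w.npy',m.x)
E
```

```text
lid off tool mm [-5.22992313  0.924104    5.51024476] [-0.6  0.6  0.2 -0.2  1.7]
[-1.5 -3.9  2.9 -5.1  1.6 -2.9  2.4 -6.  -0.9]
[ 0.62123854 -0.04499734  0.01579665] [ 2.2 -0.5  0.6 -1.3 -0.6  0.6  0.1 -2.2  2.3] [3.31798317 1.81250941 0.0571242 ]
TCP in new head [ -3.12719385   2.64317116 172.80852415]
```

```bash
python3 - <<'E'
from h import *
p=np.array([.6197,-.0456,.0153]);np.save('mill.npy',p);H,t=head(p)
M=R.from_matrix(np.array([H.apply([0,1,0]),H.apply([1,0,0]),-H.apply([0,0,1])]).T)
plan((hw(p,[0,0,60]),M))
E
```

```text
xyz [-0.35  0.18 11.2 ] rot [ 0.  -0.2  0.4]
```

```bash
python3 -m pendant '[{"x":-0.35,"y":0.18,"z":1,"rx":0,"ry":-0.2,"rz":0.4},{"x":-0.35,"y":0.18,"z":3,"rx":0,"ry":-0.2,"rz":0.4},{"x":-0.35,"y":0.18,"z":5,"rx":0,"ry":-0.2,"rz":0.4},{"x":-0.35,"y":0.18,"z":7,"rx":0,"ry":-0.2,"rz":0.4},{"x":-0.35,"y":0.18,"z":9,"rx":0,"ry":-0.2,"rz":0.4},{"x":-0.35,"y":0.18,"z":10.5,"rx":0,"ry":-0.2,"rz":0.4},{"x":-0.35,"y":0.18,"z":11.2,"rx":0,"ry":-0.2,"rz":0.4},{"x":-0.35,"y":0.18,"z":11.2,"rx":0,"ry":-0.2,"rz":0.4},{"x":-0.35,"y":0.18,"z":11.2,"rx":0,"ry":-0.2,"rz":0.4},{"x":-0.35,"y":0.18,"z":11.2,"rx":0,"ry":-0.2,"rz":0.4}]' 4.5 60
python3 - <<'E'
from h import *
p=np.load('mill.npy');H,t=head(p);P,r,s=cur();print(H.inv().apply(P-t)*1000,s['ft_force'])
w=grab('wrist')['pixels'];t=grab('top')['pixels']
c=lambda f,x,y,w,h,W,H:cv2.resize(f[y:y+h,x:x+w],(W,H),interpolation=cv2.INTER_CUBIC)
cv2.imwrite('pics/e3.png',np.vstack([c(w,160,90,240,180,720,540)]))
E
```

```text
time_s: 7.9
position: [0.5943, -0.0462, 0.1798]
orientation: [0.685, 0.695, 0.155, 0.152]
ft_force: [0.5, -0.3, -2.7]
finger_gap: 0.618
grip_force: 64.4
[ 0.18480506 -0.24391919 60.41155471] [ 0.5164763  -0.31408623 -2.74070667]
```

View pics/e3.png

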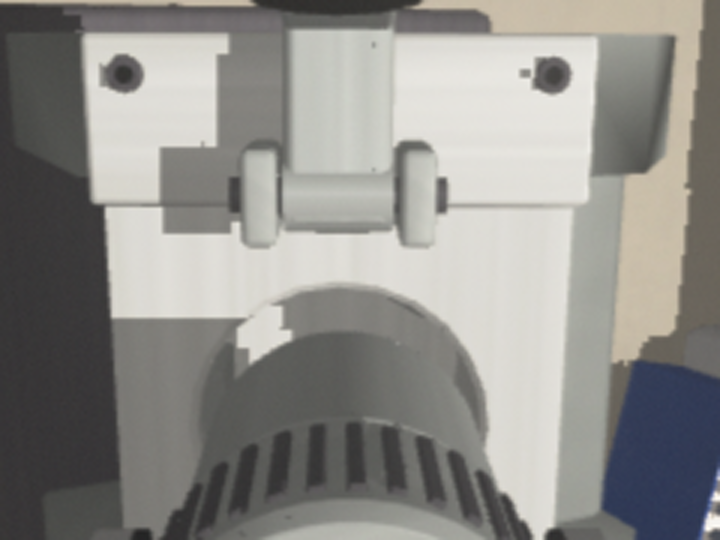

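```bash
python3 - <<'E'
from h import *
p=np.load('mill.npy');H,t=head(p);P,r,s=cur();f=grab('wrist')
S=lambda q:((q-[160,90])*3).round(0)
print('mouth ext y, +-x',S(proj(f,[hw(p,[0,27,0]),hw(p,[-27,0,0]),hw(p,[27,0,0])])))
print('jar rim',S(proj(f,[P+r.apply([.025,0,.0524]),P+r.apply([.022,0,.0524])])), 'lugs/hinge',S(proj(f,[hw(p,[0,46,14])])))
E
```

```text
mouth ext y, +-x [[339. 288.]
 [199. 427.]
 [481. 426.]]
jar rim [[341. 312.]
 [341. 328.]] lugs/hinge [[339. 196.]]
```

```bash
python3 - <<'E'
from h import *
p=np.load('mill.npy');H,t=head(p);P,r,s=cur();f=grab('wrist')
S=lambda q:((q-[160,90])*3).round(0)
for dx,dz in((0,0),(-2,0),(-4,0),(-4,4),(-4,-4)):
    q=lambda x,z:P+r.apply(np.array([x+dx,0,z+dz])/1000)
    print(dx,dz,S(proj(f,[q(25,52.4),q(27,-1.6),q(27,-31.6),q(26,-31.6)]))[:,1], 'width body bottom',S(proj(f,[P+r.apply([dx/1000,-.025,.0524+dz/1000]),P+r.apply([dx/1000,.025,.0524+dz/1000])]))[:,0])
w=f['pixels'];g=w.mean(2)
print('col u=275 v:',list(zip(range(180,275),g[180:275,274:277].mean(1).astype(int))))
E
```

```text
0 0 [312. 393. 479. 488.] width body bottom [206. 477.]
-2 0 [323. 408. 496. 505.] width body bottom [206. 476.]
-4 0 [333. 422. 514. 522.] width body bottom [207. 476.]
-4 4 [328. 412. 499. 507.] width body bottom [209. 473.]
-4 -4 [339. 432. 529. 538.] width body bottom [204. 478.]
col u=275 v: [(180, np.int64(219)), (181, np.int64(219)), (182, np.int64(217)), (183, np.int64(203)), (184, np.int64(177)), (185, np.int64(157)), (186, np.int64(133)), (187, np.int64(129)), (188, np.int64(129)), (189, np.int64(130)), (190, np.int64(129)), (191, np.int64(128)), (192, np.int64(129)), (193, np.int64(129)), (194, np.int64(129)), (195, np.int64(129)), (196, np.int64(128)), (197, np.int64(128)), (198, np.int64(128)), (199, np.int64(126)), (200, np.int64(111)), (201, np.int64(96)), (202, np.int64(95)), (203, np.int64(94)), (204, np.int64(93)), (205, np.int64(93)), (206, np.int64(93)), (207, np.int64(93)), (208, np.int64(93)), (209, np.int64(93)), (210, np.int64(93)), (211, np.int64(93)), (212, np.int64(93)), (213, np.int64(92)), (214, np.int64(93)), (215, np.int64(92)), (216, np.int64(92)), (21
[... 533 characters left out ...]
t64(73)), (243, np.int64(73)), (244, np.int64(73)), (245, np.int64(75)), (246, np.int64(76)), (247, np.int64(76)), (248, np.int64(77)), (249, np.int64(75)), (250, np.int64(76)), (251, np.int64(79)), (252, np.int64(82)), (253, np.int64(86)), (254, np.int64(92)), (255, np.int64(95)), (256, np.int64(115)), (257, np.int64(131)), (258, np.int64(132)), (259, np.int64(133)), (260, np.int64(135)), (261, np.int64(136)), (262, np.int64(136)), (263, np.int64(141)), (264, np.int64(165)), (265, np.int64(175)), (266, np.int64(177)), (267, np.int64(178)), (268, np.int64(180)), (269, np.int64(180)), (270, np.int64(182)), (271, np.int64(182)), (272, np.int64(182)), (273, np.int64(181)), (274, np.int64(180))]
```

The camera shows the jar held 4 mm toward -tool x of centre: rim crest at v=331 and lid's lower edge at 421, against 312 and 393 if centred. I'll shift +4.3 mm in x and enter.

```bash
python3 -m pendant '[{"x":0.2,"y":0,"z":0,"rx":0,"ry":0,"rz":0},{"x":0.45,"y":0,"z":0,"rx":0,"ry":0,"rz":0},{"x":0.45,"y":0,"z":0.4,"rx":0,"ry":0,"rz":0},{"x":0.45,"y":0,"z":0.7,"rx":0,"ry":0,"rz":0},{"x":0.45,"y":0,"z":1,"rx":0,"ry":0,"rz":0},{"x":0.45,"y":0,"z":1.2,"rx":0,"ry":0,"rz":0},{"x":0.45,"y":0,"z":1.4,"rx":0,"ry":0,"rz":0},{"x":0.45,"y":0,"z":1.6,"rx":0,"ry":0,"rz":0},{"x":0.45,"y":0,"z":1.6,"rx":0,"ry":0,"rz":0},{"x":0.45,"y":0,"z":1.6,"rx":0,"ry":0,"rz":0}]' 4.5 80
python3 - <<'E'
from h import *
p=np.load('mill.npy');H,t=head(p);P,r,s=cur();print(H.inv().apply(P-t)*1000,'head F',H.inv().apply(s['ft_force']),s['torque'])
E
```

```text
time_s: 8.93
position: [0.6008, -0.0417, 0.1641]
orientation: [0.686, 0.695, 0.154, 0.152]
ft_force: [-0.6, -0.2, -4.4]
finger_gap: 0.613
grip_force: 84.8
[-0.57779529  4.17676428 43.40227658] head F [-2.40433502 -0.21182992 -3.72302731] [-0.24285463  0.99566049 -0.11803312]
```

```bash
python3 -m pendant '[{"x":0,"y":0.02,"z":0.2,"rx":0,"ry":0,"rz":3},{"x":0,"y":0.04,"z":0.4,"rx":0,"ry":0,"rz":6},{"x":-0.01,"y":0.07,"z":0.6,"rx":0,"ry":0,"rz":9},{"x":-0.01,"y":0.09,"z":0.8,"rx":0,"ry":0,"rz":12},{"x":-0.01,"y":0.11,"z":1,"rx":0,"ry":0,"rz":15},{"x":-0.02,"y":0.13,"z":1.2,"rx":0,"ry":0,"rz":18},{"x":-0.03,"y":0.15,"z":1.4,"rx":0,"ry":0,"rz":21},{"x":-0.04,"y":0.17,"z":1.6,"rx":0,"ry":0,"rz":24},{"x":-0.05,"y":0.19,"z":1.8,"rx":0,"ry":0,"rz":27},{"x":-0.06,"y":0.21,"z":2,"rx":0,"ry":0,"rz":30}]' 4.5 100
python3 - <<'E'
from h import *
p=np.load('mill.npy');H,t=head(p);P,r,s=cur();print(H.inv().apply(P-t)*1000,'head F',H.inv().apply(s['ft_force']),s['torque'])
M=R.from_matrix(np.array([H.apply([0,1,0]),H.apply([1,0,0]),-H.apply([0,0,1])]).T)
plan((hw(p,[-.6,4.2,4.4]),M))
E
```

```text
time_s: 9.77
position: [0.6109, -0.0423, 0.1472]
orientation: [0.843, 0.493, 0.188, 0.107]
ft_force: [-5.9, -1.5, 3.0]
finger_gap: 0.605
grip_force: 104.9
[ 1.46999485  3.41258192 23.75825211] head F [-4.0747537  -1.45017341  5.26494733] [-0.40821896  1.55138467 -0.06197491]
xyz [-0.03 -0.22  1.94] rot [  0.    0.1 -30.2]
```

```bash
python3 -m pendant '[{"x":0,"y":-0.02,"z":0.2,"rx":0,"ry":0,"rz":-3},{"x":0,"y":-0.04,"z":0.4,"rx":0,"ry":0,"rz":-6},{"x":-0.01,"y":-0.07,"z":0.6,"rx":0,"ry":0,"rz":-9},{"x":-0.01,"y":-0.09,"z":0.8,"rx":0,"ry":0,"rz":-12},{"x":-0.01,"y":-0.11,"z":1,"rx":0,"ry":0,"rz":-15},{"x":-0.02,"y":-0.13,"z":1.2,"rx":0,"ry":0,"rz":-18},{"x":-0.03,"y":-0.15,"z":1.4,"rx":0,"ry":0,"rz":-21},{"x":-0.03,"y":-0.17,"z":1.6,"rx":0,"ry":0,"rz":-24},{"x":-0.03,"y":-0.2,"z":1.75,"rx":0,"ry":0,"rz":-27},{"x":-0.03,"y":-0.22,"z":1.85,"rx":0,"ry":0,"rz":-30}]' 4.5 100
python3 - <<'E'
from h import *
p=np.load('mill.npy');H,t=head(p);P,r,s=cur();print(H.inv().apply(P-t)*1000,'head F',H.inv().apply(s['ft_force']),s['torque'])
E
```

```text
time_s: 10.6
position: [0.6173, -0.0418, 0.1298]
orientation: [0.685, 0.696, 0.154, 0.153]
ft_force: [-17.8, -6.7, 24.9]
finger_gap: 0.605
grip_force: 108.1
[-0.14506591  3.83185922  5.32738702] head F [-5.67251047 -6.39988434 30.12972256] [-1.20351229  1.01387511 -0.94973211]
```

```bash
python3 -m pendant '[{"x":0,"y":0.02,"z":0,"rx":0,"ry":0,"rz":3},{"x":0,"y":0.04,"z":0,"rx":0,"ry":0,"rz":6},{"x":0,"y":0.06,"z":0.02,"rx":0,"ry":0,"rz":8},{"x":0,"y":0.07,"z":0.04,"rx":0,"ry":0,"rz":10},{"x":0,"y":0.09,"z":0.06,"rx":0,"ry":0,"rz":12},{"x":0,"y":0.09,"z":0.08,"rx":0,"ry":0,"rz":12},{"x":0,"y":0.07,"z":0.1,"rx":0,"ry":0,"rz":9},{"x":0,"y":0.04,"z":0.1,"rx":0,"ry":0,"rz":6},{"x":0,"y":0.02,"z":0.1,"rx":0,"ry":0,"rz":3},{"x":0,"y":0,"z":0.1,"rx":0,"ry":0,"rz":0}]' 4.5 100
python3 - <<'E'
from h import *
p=np.load('mill.npy');H,t=head(p);P,r,s=cur();print(H.inv().apply(P-t)*1000,'head F',H.inv().apply(s['ft_force']),s['torque'])
E
```

```text
time_s: 11.43
position: [0.6179, -0.0426, 0.13]
orientation: [0.685, 0.695, 0.154, 0.153]
ft_force: [-15.7, -6.3, 23.1]
finger_gap: 0.606
grip_force: 108.2
[0.50192743 3.02918479 5.26024056] head F [-4.54404847 -6.06184212 27.57704434] [-1.22072943  0.85711953 -1.04510163]
```

```bash
python3 -m pendant '[{"x":0,"y":0,"z":0,"rx":0,"ry":0,"rz":0},{"x":0,"y":0,"z":0,"rx":0,"ry":0,"rz":0},{"x":0,"y":0,"z":0,"rx":0,"ry":0,"rz":0},{"x":0,"y":0,"z":0,"rx":0,"ry":0,"rz":0},{"x":0,"y":0,"z":-1.5,"rx":0,"ry":0,"rz":0},{"x":0,"y":0,"z":-3.5,"rx":0,"ry":0,"rz":0},{"x":0,"y":0,"z":-6,"rx":0,"ry":0,"rz":0},{"x":0,"y":0,"z":-9,"rx":0,"ry":0,"rz":0},{"x":0,"y":0,"z":-12,"rx":0,"ry":0,"rz":0},{"x":0,"y":0,"z":-14,"rx":0,"ry":0,"rz":0}]' 7.2 60
python3 - <<'E'
from h import *
p=np.load('mill.npy');H,t=head(p);P,r,s=cur();print(H.inv().apply(P-t)*1000,s['ft_force'])
f=grab('wrist');w=f['pixels']
cv2.imwrite('pics/w4.png',cv2.resize(w,(800,600),interpolation=cv2.INTER_CUBIC))
S=lambda q:(q/.7).round(0)
a=np.linspace(0,2*np.pi,73);C=np.c_[27*np.cos(a),27*np.sin(a),0*a]
for z in(36,40,45):
    q=S(proj(f,[hw(p,c+[0,0,z]) for c in C]));print(z,q.min(0),q.max(0))
for br in(1.6,1.7,1.8,1.9):
    v=R.from_euler('x',-br).apply([0,-116,19]);print('bridge end edge',br,S(proj(f,[hw(p,v+[0,46,14])])))
for le in(1.0,1.2,1.4):
    print('lever end',le,S(proj(f,[hw(p,R.from_euler('x',-le).apply([x,-76,6])+[0,-108,18]) for x in(-12,12)])))
E
```

```text
time_s: 12.27
position: [0.5579, -0.0414, 0.2574]
orientation: [0.685, 0.695, 0.155, 0.152]
ft_force: [1.0, -0.1, 1.5]
finger_gap: 0.843
grip_force: 0.0
[4.77816766e-03 5.12758437e+00 1.46136907e+02] [ 1.04074003 -0.10437848  1.51077457]
36 [336. 255.] [446. 360.]
40 [336. 257.] [447. 363.]
45 [335. 259.] [448. 367.]
bridge end edge 1.6 [[390. 178.]]
bridge end edge 1.7 [[390. 137.]]
bridge end edge 1.8 [[390.  97.]]
bridge end edge 1.9 [[390.  60.]]
lever end 1.0 [[367. 624.]
 [417. 624.]]
lever end 1.2 [[366. 611.]
 [417. 611.]]
lever end 1.4 [[365. 590.]
 [418. 590.]]
```

View pics/w4.png

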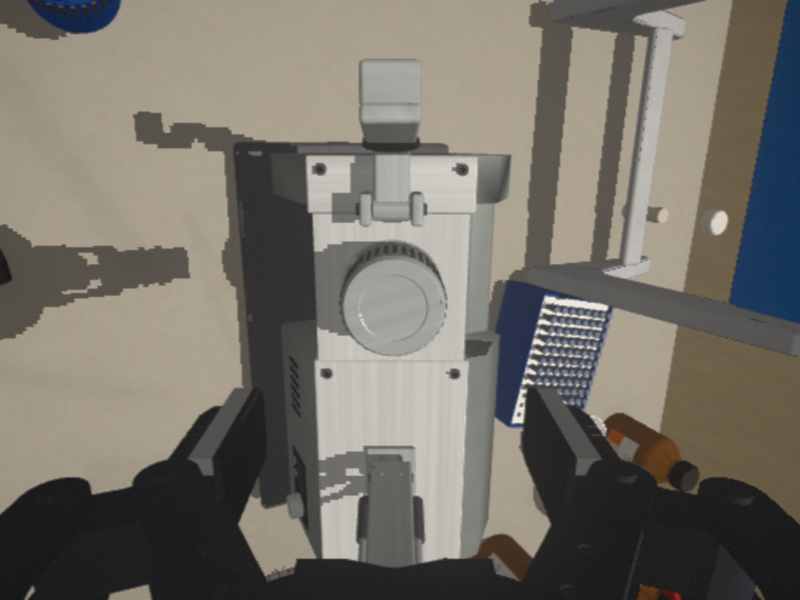

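The jar is seated: the lid face spans u 342–447 and v up to 355, which matches a lid top at z=36. The bridge's end face spans u 360–420, v 58–105, and the lever and loop start at v≥447. I'll solve for the bridge angle.

```bash
cat >> h.py <<'E'
def br(a,y=-101,z=19,x=0): return R.from_euler('x',-a).apply([x,y,z])+[0,46,14]  # head mm
def Mh(p):
    H,t=head(p); return R.from_matrix(np.array([H.apply([0,1,0]),H.apply([1,0,0]),-H.apply([0,0,1])]).T)
def hcur(p):
    H,t=head(p);P,r,s=cur();print('TCP head',(H.inv().apply(P-t)*1000).round(1),'F',H.inv().apply(s['ft_force']).round(1),'gap',round(s['finger_gap'],3))
E
python3 - <<'E'
from h import *
p=np.load('mill.npy');p[0]+=.0006;p[1]+=.0006;np.save('mill.npy',p)
f=grab('wrist')
for a in(1.6,1.65,1.7,1.75,1.8,1.85):
    print(a,(proj(f,[hw(p,br(a,-116,16)),hw(p,br(a,-116,34)),hw(p,br(a,-116,34,-9)),hw(p,br(a,-116,34,9))])/.7).round().tolist(), br(a).round(1))
g=br(1.75)
for a in (1.7,1.75,1.8): print(br(a)-[0,0,19])
plan((hw(p,br(1.75)+[0,0,45]),Mh(p)),(hw(p,br(1.75)+[0,0,-14]),Mh(p)))
E
```

```text
1.6 [[388.0, 185.0], [387.0, 121.0], [356.0, 121.0], [419.0, 121.0]] [  0.   67.9 114.4]
1.65 [[388.0, 165.0], [387.0, 100.0], [356.0, 100.0], [419.0, 100.0]] [  0.   72.9 113.2]
1.7 [[388.0, 145.0], [387.0, 80.0], [356.0, 80.0], [418.0, 80.0]] [  0.   77.9 111.7]
1.75 [[387.0, 125.0], [387.0, 61.0], [356.0, 61.0], [418.0, 61.0]] [  0.   82.7 110. ]
1.8 [[387.0, 106.0], [387.0, 43.0], [357.0, 43.0], [418.0, 43.0]] [  0.   87.5 108. ]
1.85 [[387.0, 87.0], [387.0, 26.0], [357.0, 25.0], [418.0, 26.0]] [  0.   92.1 105.9]
[ 0.         77.85492532 92.71010046]
[ 0.         82.69858461 90.99590558]
[ 0.         87.45051655 89.04177092]
xyz [ 7.89 -0.07 -0.83] rot [ 0.2  0.1 -0.1]
xyz [-0.   0.   5.9] rot [0. 0. 0.]
```

```bash
python3 -m pendant '[{"x":2,"y":0,"z":-0.8,"rx":0,"ry":0,"rz":0},{"x":4.5,"y":0,"z":-0.8,"rx":0,"ry":0,"rz":0},{"x":7,"y":0,"z":-0.8,"rx":0,"ry":0,"rz":0},{"x":8,"y":0,"z":-0.5,"rx":0,"ry":0,"rz":0},{"x":8,"y":0,"z":1,"rx":0,"ry":0,"rz":0},{"x":8,"y":0,"z":2.5,"rx":0,"ry":0,"rz":0},{"x":8,"y":0,"z":4,"rx":0,"ry":0,"rz":0},{"x":8,"y":0,"z":5,"rx":0,"ry":0,"rz":0},{"x":8,"y":0,"z":5.1,"rx":0,"ry":0,"rz":0},{"x":8,"y":0,"z":5.1,"rx":0,"ry":0,"rz":0}]' 5.5 20
python3 -m pendant '[{"x":0,"y":0,"z":0,"rx":0,"ry":0,"rz":0},{"x":0,"y":0,"z":0,"rx":0,"ry":0,"rz":0},{"x":0,"y":0,"z":0,"rx":0,"ry":0,"rz":0},{"x":0,"y":0,"z":0,"rx":0,"ry":0,"rz":0},{"x":0,"y":0,"z":0,"rx":0,"ry":0,"rz":0},{"x":0,"y":0,"z":0,"rx":0,"ry":0,"rz":0},{"x":0,"y":0,"z":0,"rx":0,"ry":0,"rz":0},{"x":0,"y":0,"z":0,"rx":0,"ry":0,"rz":0},{"x":0,"y":0,"z":0,"rx":0,"ry":0,"rz":0},{"x":0,"y":0,"z":0,"rx":0,"ry":0,"rz":0}]' 1 20
python3 - <<'E'
from h import *
p=np.load('mill.npy');hcur(p)
off=np.array([0,0,-14])
s=(cur()[0],cur()[1])
for a in np.arange(1.75,-.05,-.0875*2): 
    P=hw(p,br(a)+off);print(round(a,3),(s[1].inv().apply(P-s[0])*100).round(2))
E
```

```text
time_s: 13.2
position: [0.5786, 0.0389, 0.2083]
orientation: [0.685, 0.696, 0.154, 0.151]
ft_force: [-0.0, 0.1, 1.5]
finger_gap: 0.64
grip_force: 0.0
time_s: 14.03
position: [0.5781, 0.0386, 0.2094]
orientation: [0.685, 0.695, 0.154, 0.152]
ft_force: [-9.3, 2.8, 5.9]
finger_gap: 0.205
grip_force: 23.1
TCP head [-1.4 84.2 93.7] F [-5.9  2.9  9.3] gap 0.205
1.75 [-0.15  0.14 -0.22]
1.575 [-1.88  0.15 -0.72]
1.4 [-3.66  0.15 -0.9 ]
1.225 [-5.45  0.15 -0.77]
1.05 [-7.2   0.15 -0.33]
0.875 [-8.83  0.15  0.41]
0.7 [-10.32   0.15   1.42]
0.525 [-11.6    0.15   2.67]
0.35 [-12.65   0.16   4.13]
0.175 [-13.43   0.16   5.75]
-0.0 [-13.91   0.16   7.48]
```

```bash
python3 -m pendant '[{"x":-0.9,"y":0.1,"z":-0.3,"rx":0,"ry":0,"rz":0},{"x":-1.82,"y":0.1,"z":-0.51,"rx":0,"ry":0,"rz":0},{"x":-2.75,"y":0.1,"z":-0.63,"rx":0,"ry":0,"rz":0},{"x":-3.69,"y":0.1,"z":-0.68,"rx":0,"ry":0,"rz":0},{"x":-4.63,"y":0.1,"z":-0.65,"rx":0,"ry":0,"rz":0},{"x":-5.56,"y":0.1,"z":-0.53,"rx":0,"ry":0,"rz":0},{"x":-6.5,"y":0.1,"z":-0.33,"rx":0,"ry":0,"rz":0},{"x":-7.39,"y":0.1,"z":-0.05,"rx":0,"ry":0,"rz":0},{"x":-8.26,"y":0.1,"z":0.3,"rx":0,"ry":0,"rz":0},{"x":-9.09,"y":0.1,"z":0.74,"rx":0,"ry":0,"rz":0}]' 1 20
python3 -c "
from h import *
hcur(np.load('mill.npy'))"
```

```text
time_s: 14.87
position: [0.5825, -0.0533, 0.2021]
orientation: [0.686, 0.695, 0.153, 0.151]
ft_force: [-10.3, 2.6, -2.2]
finger_gap: 0.205
grip_force: 23.9
TCP head [-1.8 -7.7 85.9] F [-10.2   2.7   2.3] gap 0.205
```

```bash
python3 -m pendant '[{"x":-0.78,"y":-0.1,"z":0.5,"rx":0,"ry":0,"rz":0},{"x":-1.55,"y":-0.2,"z":1.07,"rx":0,"ry":0,"rz":0},{"x":-2.25,"y":-0.2,"z":1.7,"rx":0,"ry":0,"rz":0},{"x":-2.88,"y":-0.2,"z":2.39,"rx":0,"ry":0,"rz":0},{"x":-3.45,"y":-0.2,"z":3.14,"rx":0,"ry":0,"rz":0},{"x":-3.97,"y":-0.2,"z":3.93,"rx":0,"ry":0,"rz":0},{"x":-4.4,"y":-0.2,"z":4.77,"rx":0,"ry":0,"rz":0},{"x":-4.77,"y":-0.2,"z":5.63,"rx":0,"ry":0,"rz":0},{"x":-5.05,"y":-0.2,"z":6.5,"rx":0,"ry":0,"rz":0},{"x":-5.26,"y":-0.2,"z":7.3,"rx":0,"ry":0,"rz":0}]' 1 20
python3 -c "
from h import *
hcur(np.load('mill.npy'))"
```

```text
time_s: 15.7
position: [0.6142, -0.1053, 0.135]
orientation: [0.686, 0.695, 0.154, 0.152]
ft_force: [-3.9, -1.9, 0.1]
finger_gap: 0.202
grip_force: 23.3
TCP head [ -2.1 -60.2  12. ] F [-3.6 -1.8  1.7] gap 0.202
```

```bash
python3 -m pendant '[{"x":0,"y":0,"z":0.1,"rx":0,"ry":0,"rz":0},{"x":0,"y":0,"z":0.1,"rx":0,"ry":0,"rz":0},{"x":0,"y":0,"z":0.1,"rx":0,"ry":0,"rz":0},{"x":0,"y":0,"z":0,"rx":0,"ry":0,"rz":0},{"x":0.2,"y":0,"z":-3,"rx":0,"ry":0,"rz":0},{"x":0.2,"y":0,"z":-6.5,"rx":0,"ry":0,"rz":0},{"x":0,"y":0,"z":-10,"rx":0,"ry":0,"rz":0},{"x":-2,"y":0.1,"z":-13,"rx":0,"ry":0,"rz":0},{"x":-5,"y":0.2,"z":-14,"rx":0,"ry":0,"rz":0},{"x":-8,"y":0.2,"z":-14,"rx":0,"ry":0,"rz":0}]' 4 20
python3 - <<'E'
from h import *
p=np.load('mill.npy');hcur(p)
f=grab('wrist')
cv2.imwrite('pics/w5.png',cv2.resize(f['pixels'],(800,600),interpolation=cv2.INTER_CUBIC))
S=lambda q:(q/.7).round(0).tolist()
print('keeper lip top corners',S(proj(f,[hw(p,[x,y,48]) for x in(-9,9) for y in(-66,-70)])))
for th in(1.05,1.25,1.45):
    Q=R.from_euler('x',-th); L=lambda x,y,z:hw(p,Q.apply([x,y,z])+[0,-108,18])
    print(th,'lever end top',S(proj(f,[L(-12,-76,6),L(12,-76,6)])),'bar if parallel',S(proj(f,[L(-17,-11.8-62,-10.8),L(17,-11.8-62,-10.8)])))
E
```

```text
time_s: 16.53
position: [0.5581, -0.1854, 0.2675]
orientation: [0.684, 0.696, 0.155, 0.154]
ft_force: [2.0, 0.1, 0.8]
finger_gap: 0.465
grip_force: 0.0
TCP head [   1.9 -139.5  156.4] F [ 2.1  0.1 -0.1] gap 0.465
keeper lip top corners [[366.0, 142.0], [366.0, 151.0], [406.0, 142.0], [406.0, 151.0]]
1.05 lever end top [[357.0, 328.0], [415.0, 328.0]] bar if parallel [[348.0, 349.0], [424.0, 349.0]]
1.25 lever end top [[356.0, 298.0], [416.0, 298.0]] bar if parallel [[346.0, 328.0], [426.0, 328.0]]
1.45 lever end top [[355.0, 263.0], [416.0, 263.0]] bar if parallel [[344.0, 300.0], [428.0, 300.0]]
```

View pics/w5.png

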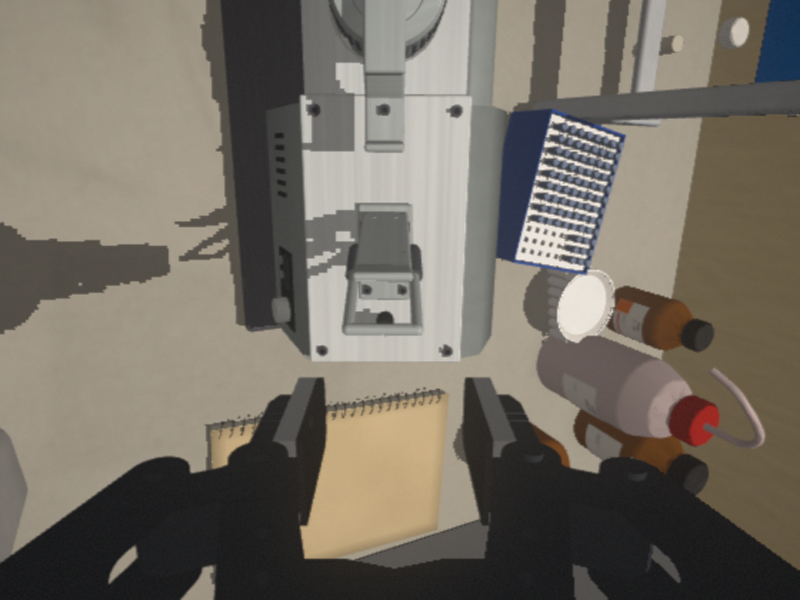

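The lever's free end is at v=272, u 352–415, so it is at about 1.40 rad. The loop's bar is at v≈326, u 344–424. The bridge is closed, with its lip at (366–404, 141–151), exactly as predicted.

```bash
cat >> h.py <<'E'
def piv(th): return R.from_euler('x',-th).apply([0,-11.8,-10.8])+[0,-108,18]
def bar(th,ph,L=62,x=0): return piv(th)+[x,-L*np.cos(ph),L*np.sin(ph)]  # ph from -y upward
E
python3 - <<'E'
from h import *
p=np.load('mill.npy');f=grab('wrist')
S=lambda q:(q/.7).round(0).tolist()
print('lever',[(th,S(proj(f,hw(p,R.from_euler('x',-th).apply([0,-76,6])+[0,-108,18])))) for th in(1.35,1.4,1.45)])
print('pivot',S(proj(f,hw(p,piv(1.4)))))
for ph in np.arange(1.0,1.45,.05): print(ph.round(2),S(proj(f,[hw(p,bar(1.4,ph,x=-17)),hw(p,bar(1.4,ph,x=17))])),bar(1.4,ph,52).round(1),bar(1.4,ph).round(1))
c=cur()
plan((hw(p,bar(1.4,1.2,52)+[0,0,10]),Mh(p)))
E
```

```text
lever [(1.35, [[390.0, 259.0]]), (1.4, [[390.0, 250.0]]), (1.45, [[390.0, 240.0]])]
pivot [[390.0, 236.0]]
1.0 [[351.0, 333.0], [430.0, 333.0]] [   0.  -148.7   71.5] [   0.  -154.1   80. ]
1.05 [[351.0, 329.0], [430.0, 328.0]] [   0.  -146.5   72.9] [   0.  -151.5   81.6]
1.1 [[350.0, 324.0], [431.0, 323.0]] [   0.  -144.2   74.1] [   0.  -148.8   83. ]
1.15 [[350.0, 319.0], [431.0, 318.0]] [   0.  -141.9   75.3] [   0.  -146.    84.4]
1.2 [[349.0, 313.0], [431.0, 313.0]] [   0.  -139.5   76.3] [   0.  -143.1   85.6]
1.25 [[349.0, 307.0], [431.0, 307.0]] [   0.  -137.    77.1] [   0.  -140.2   86.6]
1.3 [[349.0, 301.0], [432.0, 300.0]] [   0.  -134.6   77.9] [   0.  -137.2   87.5]
1.35 [[348.0, 294.0], [432.0, 294.0]] [   0.  -132.    78.5] [   0.  -134.2   88.3]
1.4 [[348.0, 287.0], [432.0, 287.0]] [   0.  -129.5   79. ] [   0.  -131.2   88.9]
xyz [0.64 0.02 6.79] rot [ 0.1  0.3 -0.4]
```

```bash
python3 - <<'E'
from h import *
p=np.load('mill.npy');hcur(p)
plan((hw(p,[1,-136.5,55]),Mh(p)))
E
```

```text
TCP head [  -0.4 -145.6  154.2] F [ 0.3 -0.5 -1.3] gap 0.471
xyz [0.96 0.12 9.91] rot [ 0.1  0.3 -0.4]
```

```bash
python3 -m pendant '[{"x":0.5,"y":0.1,"z":1.5,"rx":0,"ry":0.2,"rz":-0.4},{"x":0.9,"y":0.1,"z":3,"rx":0,"ry":0.2,"rz":-0.4},{"x":0.96,"y":0.1,"z":4.5,"rx":0,"ry":0.2,"rz":-0.4},{"x":0.96,"y":0.1,"z":6,"rx":0,"ry":0.2,"rz":-0.4},{"x":0.96,"y":0.1,"z":7.5,"rx":0,"ry":0.2,"rz":-0.4},{"x":0.96,"y":0.1,"z":8.7,"rx":0,"ry":0.2,"rz":-0.4},{"x":0.96,"y":0.1,"z":9.5,"rx":0,"ry":0.2,"rz":-0.4},{"x":0.96,"y":0.1,"z":9.9,"rx":0,"ry":0.2,"rz":-0.4},{"x":0.96,"y":0.1,"z":9.9,"rx":0,"ry":0.2,"rz":-0.4},{"x":0.96,"y":0.1,"z":9.9,"rx":0,"ry":0.2,"rz":-0.4}]' 5.5 20
python3 -m pendant '[{"x":0,"y":0,"z":0,"rx":0,"ry":0,"rz":0},{"x":0,"y":0,"z":0,"rx":0,"ry":0,"rz":0},{"x":0,"y":0,"z":0,"rx":0,"ry":0,"rz":0},{"x":0,"y":0,"z":0,"rx":0,"ry":0,"rz":0},{"x":0,"y":0,"z":0,"rx":0,"ry":0,"rz":0},{"x":0,"y":0,"z":0,"rx":0,"ry":0,"rz":0},{"x":0,"y":0,"z":0,"rx":0,"ry":0,"rz":0},{"x":0,"y":0,"z":0,"rx":0,"ry":0,"rz":0},{"x":0,"y":0,"z":0,"rx":0,"ry":0,"rz":0},{"x":0,"y":0,"z":0,"rx":0,"ry":0,"rz":0}]' 2.5 20
python3 - <<'E'
from h import *
p=np.load('mill.npy');hcur(p)
f=grab('wrist');cv2.imwrite('pics/w6.png',cv2.resize(f['pixels'],(800,600),interpolation=cv2.INTER_CUBIC))
E
```

```text
time_s: 17.47
position: [0.6004, -0.1751, 0.1747]
orientation: [0.683, 0.698, 0.155, 0.151]
ft_force: [-0.1, 0.2, 0.5]
finger_gap: 0.638
grip_force: 0.0
time_s: 18.3
position: [0.5983, -0.1762, 0.1735]
orientation: [0.684, 0.698, 0.153, 0.15]
ft_force: [-10.8, -1.6, -1.8]
finger_gap: 0.392
grip_force: 20.0
TCP head [  -1.3 -130.9   54.1] F [-10.5  -1.5   3. ] gap 0.392
```

View pics/w6.png

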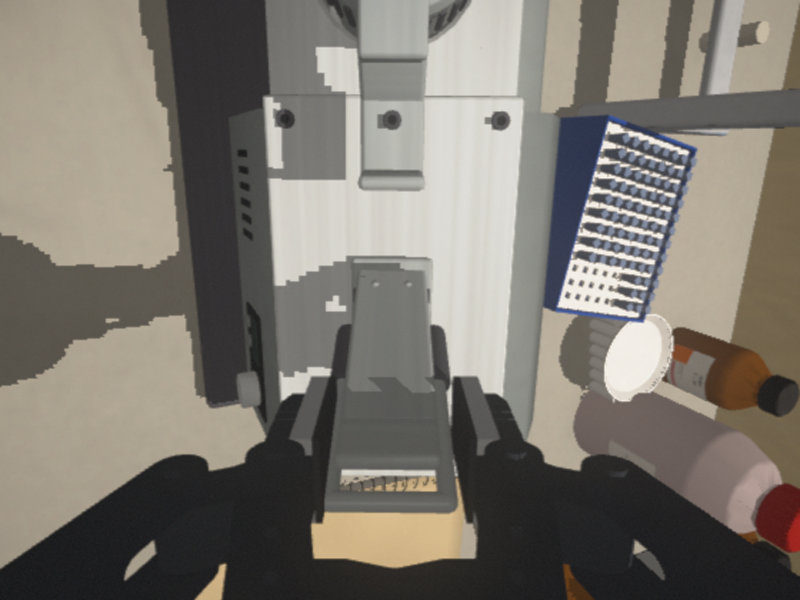

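Gap is 33 mm, so the loop's legs are pinched, with the bar at v≈497 (u 327–455) just beyond the pads. Now to compute the swing arc.

```bash
python3 - <<'E'
from h import *
p=np.load('mill.npy');f=grab('wrist');hcur(p)
for th in (1.3,1.4,1.5):
  print(th,'lever end',(proj(f,hw(p,R.from_euler('x',-th).apply([0,-76,6])+[0,-108,18]))/.7).round().tolist(),[(round(ph,2),(proj(f,hw(p,bar(th,ph,x=17)))[0]/.7).round().tolist(),bar(th,ph).round(1)[1:]) for ph in(1.1,1.2,1.3,1.4,1.5)])
E
```

```text
TCP head [  -1.3 -130.9   54.1] F [-10.1  -1.2   2.7] gap 0.389
1.3 lever end [[395.0, 447.0]] [(1.1, [461.0, 518.0], array([-149.7,   81.7])), (1.2, [464.0, 506.0], array([-144. ,   84.3])), (1.3, [466.0, 490.0], array([-138.1,   86.2])), (1.4, [467.0, 471.0], array([-132.1,   87.6])), (1.5, [469.0, 450.0], array([-125.9,   88.3]))]
1.4 lever end [[396.0, 419.0]] [(1.1, [462.0, 518.0], array([-148.8,   83. ])), (1.2, [464.0, 506.0], array([-143.1,   85.6])), (1.3, [466.0, 490.0], array([-137.2,   87.5])), (1.4, [468.0, 471.0], array([-131.2,   88.9])), (1.5, [470.0, 450.0], array([-125. ,   89.6]))]
1.5 lever end [[396.0, 387.0]] [(1.1, [463.0, 518.0], array([-147.7,   84.3])), (1.2, [465.0, 505.0], array([-142.1,   86.8])), (1.3, [467.0, 489.0], array([-136.2,   88.7])), (1.4, [469.0, 470.0], array([-130.1,   90.1])), (1.5, [471.0, 448.0], array([-124. ,   90.9]))]
```

```bash
python3 -m pendant '[{"x":0.43,"y":-0.1,"z":-0.12,"rx":0,"ry":0,"rz":0},{"x":0.86,"y":-0.1,"z":-0.21,"rx":0,"ry":0,"rz":0},{"x":1.74,"y":-0.1,"z":-0.27,"rx":0,"ry":0,"rz":0},{"x":2.62,"y":-0.1,"z":-0.18,"rx":0,"ry":0,"rz":0},{"x":3.47,"y":-0.1,"z":0.06,"rx":0,"ry":0,"rz":0},{"x":4.27,"y":-0.1,"z":0.44,"rx":0,"ry":0,"rz":0},{"x":4.98,"y":-0.1,"z":0.95,"rx":0,"ry":0,"rz":0},{"x":5.47,"y":-0.1,"z":1.42,"rx":0,"ry":0,"rz":0},{"x":5.81,"y":-0.1,"z":1.82,"rx":0,"ry":0,"rz":0},{"x":5.81,"y":-0.1,"z":1.82,"rx":0,"ry":0,"rz":0}]' 2.5 20
python3 - <<'E'
from h import *
p=np.load('mill.npy');hcur(p)
f=grab('wrist');cv2.imwrite('pics/w7.png',f['pixels'])
for th in (1.4,1.6):
  print(th,[(round(ph,2),(proj(f,hw(p,bar(th,ph)))[0]).round().tolist(),bar(th,ph).round(1)[1:]) for ph in(2.2,2.3,2.4,2.5,2.6)])
print('lip inner top',proj(f,hw(p,[0,-66,48])), 'step',proj(f,hw(p,[0,-44,48])))
g=f['pixels'].mean(2)[:,272:280].mean(1).astype(int);print(list(enumerate(g))[180:400:2])
E
```

```text
time_s: 19.23
position: [0.605, -0.1164, 0.1568]
orientation: [0.683, 0.698, 0.154, 0.151]
ft_force: [-5.1, 0.2, -2.4]
finger_gap: 0.375
grip_force: 19.9
TCP head [ -1.4 -71.2  35.7] F [-5.6  0.3 -0.1] gap 0.375
1.4 [(2.2, [277.0, 377.0], array([-84.2,  77.9])), (2.3, [277.0, 357.0], array([-79.3,  74. ])), (2.4, [277.0, 337.0], array([-74.9,  69.7])), (2.5, [277.0, 319.0], array([-71. ,  64.9])), (2.6, [277.0, 302.0], array([-67.5,  59.8]))]
1.6 [(2.2, [277.0, 376.0], array([-82. ,  80.2])), (2.3, [277.0, 355.0], array([-77.1,  76.3])), (2.4, [277.0, 335.0], array([-72.7,  72. ])), (2.5, [277.0, 317.0], array([-68.8,  67.2])), (2.6, [277.0, 300.0], array([-65.3,  62.1]))]
lip inner top [[276.92521909 283.38804845]] step [[277.34700107 229.33656205]]
[(180, np.int64(183)), (182, np.int64(183)), (184, np.int64(183)), (186, np.int64(182)), (188, np.int64(182)), (190, np.int64(182)), (192, np.int64(183)), (194, np.int64(182)), (196, np.int64(182)), (198, np.int64(182)), (200, np.int64(182)), (202, np.int64(182)), (204, np.int64(182)), (206, np.int64(182)), (208, np.int64(181)), (210, np
[... 1361 characters left out ...]
1)), (336, np.int64(105)), (338, np.int64(97)), (340, np.int64(97)), (342, np.int64(97)), (344, np.int64(97)), (346, np.int64(108)), (348, np.int64(90)), (350, np.int64(95)), (352, np.int64(99)), (354, np.int64(105)), (356, np.int64(113)), (358, np.int64(106)), (360, np.int64(103)), (362, np.int64(104)), (364, np.int64(131)), (366, np.int64(131)), (368, np.int64(131)), (370, np.int64(131)), (372, np.int64(131)), (374, np.int64(131)), (376, np.int64(130)), (378, np.int64(130)), (380, np.int64(130)), (382, np.int64(130)), (384, np.int64(130)), (386, np.int64(129)), (388, np.int64(129)), (390, np.int64(129)), (392, np.int64(129)), (394, np.int64(129)), (396, np.int64(123)), (398, np.int64(45))]
```

```bash
python3 -m pendant '[{"x":0.3,"y":0,"z":0.15,"rx":0,"ry":0,"rz":0},{"x":0.6,"y":0,"z":0.35,"rx":0,"ry":0,"rz":0},{"x":0.8,"y":0,"z":0.6,"rx":0,"ry":0,"rz":0},{"x":0.9,"y":0,"z":0.85,"rx":0,"ry":0,"rz":0},{"x":0.9,"y":0,"z":1.1,"rx":0,"ry":0,"rz":0},{"x":0.9,"y":0,"z":1.35,"rx":0,"ry":0,"rz":0},{"x":0.88,"y":0,"z":1.6,"rx":0,"ry":0,"rz":0},{"x":0.87,"y":0,"z":1.85,"rx":0,"ry":0,"rz":0},{"x":0.86,"y":0,"z":2.1,"rx":0,"ry":0,"rz":0},{"x":0.86,"y":0,"z":2.1,"rx":0,"ry":0,"rz":0}]' 2.5 30
python3 - <<'E'
from h import *
p=np.load('mill.npy');hcur(p)
f=grab('wrist');cv2.imwrite('pics/w8.png',f['pixels'])
print('bar latched',proj(f,hw(p,[0,-63.3,38.5])),'at -60',proj(f,hw(p,[0,-60,38.5])),'on lip',proj(f,hw(p,[0,-68,50.5])))
print('lip inner top',proj(f,[hw(p,[0,-66,48]),hw(p,[0,-70,48])]), 'step',proj(f,hw(p,[0,-44,48])))
q=f['pixels'].mean(2)
for u in (238,256,276,298):
    g=q[:,u-2:u+3].mean(1).astype(int);print(u,[(v,int(g[v])) for v in range(200,400,3)])
for th in(1.3,1.4,1.5,1.6,1.7): print(th,proj(f,hw(p,R.from_euler('x',-th).apply([0,-76,6])+[0,-108,18])))
E
```

```text
time_s: 20.12
position: [0.6148, -0.1077, 0.1381]
orientation: [0.682, 0.698, 0.155, 0.151]
ft_force: [-2.6, 3.9, 2.5]
finger_gap: 0.291
grip_force: 0.0
TCP head [ -0.3 -62.6  14.6] F [-1.3  3.9  3.4] gap 0.291
bar latched [[274.05696729 312.89240288]] at -60 [[274.10122395 304.73061911]] on lip [[273.93459521 344.67980149]]
lip inner top [[273.97598259 335.02082611]
 [273.92041128 345.2059367 ]] step [[274.30017225 275.60334276]]
238 [(200, 109), (203, 210), (206, 212), (209, 212), (212, 212), (215, 217), (218, 217), (221, 217), (224, 214), (227, 209), (230, 216), (233, 216), (236, 215), (239, 215), (242, 215), (245, 124), (248, 124), (251, 124), (254, 124), (257, 123), (260, 124), (263, 95), (266, 89), (269, 81), (272, 75), (275, 68), (278, 60), (281, 54), (284, 47), (287, 43), (290, 41), (293, 41), (296, 41), (299, 39), (302, 38), (305, 40), (308, 40), (311, 39), (314, 39), (317, 38), (320, 38), (323, 38), (326, 37), (329, 38), (332, 38), (335, 36), (338, 38), (341, 38), (344, 39), (347, 41), (350, 46), (353, 49), (356, 53), (359, 60), (362, 68), (365, 80), (368, 92), (371, 98), (
[... 1961 characters left out ...]
6, 212), (269, 213), (272, 216), (275, 216), (278, 216), (281, 215), (284, 213), (287, 213), (290, 214), (293, 214), (296, 214), (299, 215), (302, 215), (305, 215), (308, 216), (311, 216), (314, 216), (317, 216), (320, 215), (323, 215), (326, 214), (329, 213), (332, 212), (335, 208), (338, 111), (341, 156), (344, 172), (347, 178), (350, 179), (353, 179), (356, 179), (359, 178), (362, 178), (365, 131), (368, 93), (371, 100), (374, 132), (377, 118), (380, 170), (383, 101), (386, 85), (389, 81), (392, 83), (395, 40), (398, 40)]
1.3 [[272.67730532 619.64118451]]
1.4 [[272.76645001 605.98420546]]
1.5 [[272.87653675 587.44289462]]
1.6 [[273.00551788 564.25452585]]
1.7 [[273.15000562 536.95791288]]
```

```bash
python3 - <<'E'
from h import *
p=np.load('mill.npy');hcur(p)
f=grab('wrist')
for th in (1.2,1.4,1.6):
  print(th,[(round(ph,2),(proj(f,hw(p,bar(th,ph)))[0]).round().tolist(),[round(float(proj(f,hw(p,bar(th,ph,x=x)))[0,0])) for x in(-17,17)],bar(th,ph).round(1)[1:]) for ph in(1.9,2.1,2.3,2.4,2.5,2.6,2.7,2.8)])
q=f['pixels'].mean(2).astype(int)
for v in range(335,420,4): print(v,q[v,196:360:6])
E
```

```text
TCP head [ -0.3 -62.7  14.7] F [-1.5  3.7  3.9] gap 0.295
1.2 [(1.9, [273.0, 527.0], [211, 335], array([-102.3,   83.8])), (2.1, [273.0, 477.0], [212, 334], array([-91. ,  78.6])), (2.3, [273.0, 427.0], [215, 332], array([-81. ,  71.3])), (2.4, [274.0, 403.0], [216, 331], array([-76.6,  67. ])), (2.5, [274.0, 381.0], [218, 329], array([-72.7,  62.2])), (2.6, [274.0, 360.0], [220, 327], array([-69.2,  57. ])), (2.7, [274.0, 342.0], [222, 325], array([-66.3,  51.6])), (2.8, [274.0, 326.0], [224, 324], array([-63.9,  45.9]))]
1.4 [(1.9, [273.0, 533.0], [209, 337], array([-100.6,   86.5])), (2.1, [273.0, 482.0], [210, 336], array([-89.3,  81.3])), (2.3, [273.0, 430.0], [213, 334], array([-79.3,  74. ])), (2.4, [274.0, 406.0], [215, 332], array([-74.9,  69.7])), (2.5, [274.0, 382.0], [217, 331], array([-71. ,  64.9])), (2.6, [274.0, 361.0], [219, 329], array([-67.5,  59.8])), (2.7, [274.0, 342.0], [221, 327], array([-64.6,  54.3])), (2.8, [274.0, 326.0], [223, 325], array([-62.2,  48.6]))]
1.6 [(1.9, [273.0, 537.0], [207, 339], array([-98.4,  88.8])), (2.1, [273.0, 484.0], [209, 338], arr
[... 2118 characters left out ...]
50  87  54  39  37  38  36  37  38]
395 [ 34  32  35  37  36  34  39  37  36  38  39  85 167 175 177 158  60  42
  39  40  39  39  39  38  37  38  36  36]
399 [39 34 36 35 35 34 35 38 37 37 38 39 39 41 41 39 39 40 39 38 40 39 37 38
 38 37 57 45]
403 [36 35 34 36 34 37 34 36 35 35 38 37 37 39 40 39 38 37 38 38 39 36 37 34
 39 35 37 39]
407 [37 32 35 34 36 36 37 35 37 36 37 35 40 40 37 39 39 38 37 39 38 37 36 36
 36 34 37 39]
411 [33 33 34 33 36 33 35 37 38 35 38 34 37 37 38 38 38 38 39 38 38 36 35 35
 36 34 33 35]
415 [33 34 34 31 33 32 35 35 35 35 37 37 36 36 37 37 37 37 37 36 34 36 34 36
 37 36 34 36]
419 [36 34 33 34 34 34 34 36 37 38 35 36 36 35 37 35 36 35 35 36 36 36 35 35
 35 33 36 34]
```

```bash
python3 - <<'E'
from h import *
p=np.load('mill.npy');H,t=head(p);f=grab('wrist')
M=cv2.Rodrigues(np.array(f['rvec']))[0]
for v in(365,373,381):
  o,d=ray(f,274,v);o=H.inv().apply(o-t)*1000;d=H.inv().apply(d)
  print(v,[(z,round(float((o+d*(z-o[2])/d[2])[1]),1),round(86*(o[2]-z)/375/1,1)) for z in(0,6,12,20,30,40,50,60)])
# full arm view from scene and top cameras for lever/loop: print projected model positions and crops
for nm,x0,y0 in(('scene',0,0),('top',0,0)):
  g=grab(nm);cv2.imwrite(f'pics/{nm}9.png',g['pixels'])
  for th in(.6,1.0,1.4,1.7): print(nm,th,proj(g,hw(p,R.from_euler('x',-th).apply([0,-76,6])+[0,-108,18])).round(0).tolist())
  if nm=='top':
    c=g['pixels'].mean(2).astype(int)
    print(proj(g,[hw(p,[0,-108,18]),hw(p,[0,-63,38]),hw(p,[-45,-192,0])]).round())
E
```

```text
365 [(0, -116.3, np.float64(36.3)), (6, -111.6, np.float64(34.9)), (12, -106.9, np.float64(33.6)), (20, -100.5, np.float64(31.7)), (30, -92.6, np.float64(29.4)), (40, -84.7, np.float64(27.2)), (50, -76.8, np.float64(24.9)), (60, -68.9, np.float64(22.6))]
373 [(0, -121.1, np.float64(36.3)), (6, -116.2, np.float64(34.9)), (12, -111.2, np.float64(33.6)), (20, -104.7, np.float64(31.7)), (30, -96.5, np.float64(29.4)), (40, -88.2, np.float64(27.2)), (50, -80.0, np.float64(24.9)), (60, -71.8, np.float64(22.6))]
381 [(0, -125.9, np.float64(36.3)), (6, -120.8, np.float64(34.9)), (12, -115.7, np.float64(33.6)), (20, -108.9, np.float64(31.7)), (30, -100.4, np.float64(29.4)), (40, -91.8, np.float64(27.2)), (50, -83.3, np.float64(24.9)), (60, -74.8, np.float64(22.6))]
scene 0.6 [[296.0, 149.0]]
scene 1.0 [[295.0, 148.0]]
scene 1.4 [[291.0, 149.0]]
scene 1.7 [[288.0, 151.0]]
top 0.6 [[383.0, 177.0]]
top 1.0 [[376.0, 178.0]]
top 1.4 [[365.0, 179.0]]
top 1.7 [[356.0, 179.0]]
[[357. 172.]
 [341. 173.]
 [386. 187.]]
```

```bash
python3 -m pendant '[{"x":0,"y":0,"z":0,"rx":0,"ry":0,"rz":0},{"x":0,"y":0,"z":0,"rx":0,"ry":0,"rz":0},{"x":0,"y":0,"z":0,"rx":0,"ry":0,"rz":0},{"x":0,"y":0,"z":0,"rx":0,"ry":0,"rz":0},{"x":0,"y":0,"z":0,"rx":0,"ry":0,"rz":0},{"x":0,"y":0,"z":0,"rx":0,"ry":0,"rz":0},{"x":0,"y":0,"z":0,"rx":0,"ry":0,"rz":0},{"x":0,"y":0,"z":0,"rx":0,"ry":0,"rz":0},{"x":0,"y":0,"z":0,"rx":0,"ry":0,"rz":0},{"x":0,"y":0,"z":0,"rx":0,"ry":0,"rz":0}]' 5.5 20
python3 - <<'E'
from h import *
p=np.load('mill.npy');hcur(p)
f=grab('wrist');q=f['pixels'].mean(2).astype(int)
for v in range(280,420,4): print(v,q[v,196:360:6])
E
```

```text
time_s: 21.2
position: [0.6146, -0.1082, 0.1384]
orientation: [0.683, 0.698, 0.155, 0.151]
ft_force: [0.1, 0.2, 0.1]
finger_gap: 0.646
grip_force: 0.0
TCP head [ -0.4 -63.1  15. ] F [0.1 0.2 0.1] gap 0.646
280 [ 42  49  75 118 118 120 121 119 118 102 105 105  64  89 178 179 181 121
 125 125 125 213 220 213 213  55  53  96]
284 [ 40  40  73 118 118 120 122 119 118 102 105 101  49  55 103 105 105 121
 125 125 137 214 219 213 213  54  54  69]
288 [ 43  41  62 116 119 122 121 117 118 102 104 105  59  62 104 105 103 121
 125 125 137 214 219 212 213  54  52  53]
292 [ 38  36  53 117 118 121 120 119 118 101 104 104 106 107 103 103 103 212
 216 217 216 215 218 211 213  52  53  52]
296 [ 34  36  50 134 119 120 121 133 119 101 104 103 107 106 104 103 103 211
 216 217 216 215 218 211 213  54  52  50]
300 [ 36  39  54 207 121 120 121 208 209 101 104 105 106 106 102 104 102 211
 216 216 216 216 218 210 214  53  52  51]
304 [ 35  36  55 208 158 120 121 198 208 102 103 103 105 106 103 104 102 211
 216 217 216 215 217 209 214  53  52  50]
308 [ 37  37  55 207 208 123 120 118 207 101 103 104 105 107 
[... 2458 characters left out ...]
  39  40  40  42  53 137 172 169 168 170 172 166 168 109
  55  45  44  45  45  46  44 204 200  41]
396 [ 37 116  36  35  38  37  38  40  41  40  42  44 103 162 162  69  41  43
  43  44  44  43  43  44  42 181 122  40]
400 [ 35 107  37  36  38  36  37  40  39  39  40  38  40  40  40  42  42  42
  43  43  44  42  42  42  44  95  49  40]
404 [36 34 34 37 35 35 35 36 37 36 37 37 39 38 38 39 39 41 38 40 40 42 40 41
 40 41 41 39]
408 [33 36 35 36 35 37 37 37 37 38 38 37 37 38 40 38 39 38 38 39 38 41 41 38
 41 39 38 38]
412 [35 33 33 34 37 33 36 36 35 36 38 38 38 37 37 39 37 37 39 39 40 39 40 39
 38 39 38 39]
416 [33 33 35 35 34 34 35 34 35 37 36 38 35 36 37 37 35 38 39 36 37 38 40 38
 36 38 37 36]
```

```bash
python3 -m pendant '[{"x":0,"y":0,"z":-1,"rx":0,"ry":0,"rz":0},{"x":0,"y":0,"z":-3,"rx":0,"ry":0,"rz":0},{"x":0,"y":0,"z":-6,"rx":0,"ry":0,"rz":0},{"x":-1,"y":0,"z":-9,"rx":0,"ry":0,"rz":0},{"x":-3,"y":0,"z":-11,"rx":0,"ry":0,"rz":0},{"x":-5,"y":0,"z":-12.5,"rx":0,"ry":0,"rz":0},{"x":-6,"y":0,"z":-13.5,"rx":0,"ry":0,"rz":0},{"x":-6,"y":0,"z":-13.5,"rx":0,"ry":0,"rz":0},{"x":-6,"y":0,"z":-13.5,"rx":0,"ry":0,"rz":0},{"x":-6,"y":0,"z":-13.5,"rx":0,"ry":0,"rz":0}]' 5.5 20
python3 - <<'E'
from h import *
p=np.load('mill.npy');hcur(p)
f=grab('wrist');cv2.imwrite('pics/wa.png',f['pixels']);q=f['pixels'].mean(2).astype(int)
print('cols',list(range(222,330,4)))
for v in range(90,300,4): print(v,*(f'{x:3d}' for x in q[v,222:330:4]))
P=lambda n,y,z:print(n,proj(f,hw(p,[0,y,z])).round().tolist())
P('lip',-68,48);P('hinge',-108,18);P('keeper',-63.3,38.5);P('deck -192',-192,0)
for th in(.3,.6,.9,1.2,1.4): print(th,'lever end',proj(f,[hw(p,R.from_euler('x',-th).apply([x,-76,6])+[0,-108,18]) for x in(-12,12)]).round().tolist())
E
```

```text
time_s: 22.08
position: [0.5588, -0.1688, 0.2602]
orientation: [0.683, 0.698, 0.155, 0.151]
ft_force: [-0.3, -0.4, -0.3]
finger_gap: 0.644
grip_force: 0.0
TCP head [  -0.3 -122.8  149.3] F [-0.4 -0.4 -0.1] gap 0.644
cols [222, 226, 230, 234, 238, 242, 246, 250, 254, 258, 262, 266, 270, 274, 278, 282, 286, 290, 294, 298, 302, 306, 310, 314, 318, 322, 326]
90 100 100 102 100  97 100 103 102 148 151 119 123 125 126 127 127 139 188 191 186 184 186 185 187 185 187 185
94 131 108 111 107 107 110 109 108 189 191 115 121 120 121 123 123 135 190 195 198 196 194 198 191 195 193 198
98  77  61 111 108 106 109 110 110 189 190 151 162 164 169 162 163 165 190 195 197 196 195 199 191 197 107 154
102  54  48 109 108 107 108 110 108 189 190 150 158  85  73 160 162 168 189 197 197 196 194 198 191 118  66  76
106 131 104 111 108 107 109 111 109 187 190 149 156  78  67 155 162 169 190 196 196 196 196 199 191 195 106 158
110 136 107 111 109 108 108 111 109 189 192 150 159 163 167 160 163 168 191 196 198 195 195 199 190 195 195 198
114 135 108 112 108 109 108 111 109 190 192 149 159 162 168 160 162 169 19
[... 4819 characters left out ...]
56 158 159 156 152 157 158 155 157
290 149 150 150 150 150 151 154 155 154 154 154 156 155 157 153 155 149 150 146  80  86  94  80 126 156 157 156
294 151 148 151 148 149 149 151 153 153 122 149 146  87  71  96  92  96 108 107 116 148 147 106 141 157 156 157
298 148 145 149 137 114  91 100  72  98  96  79 105 106 135 145 134 116 116 148 114 120 159 154 145 157 157 156
lip [[275.0, 131.0]]
hinge [[275.0, 183.0]]
keeper [[275.0, 123.0]]
deck -192 [[274.0, 275.0]]
0.3 lever end [[258.0, 286.0], [291.0, 287.0]]
0.6 lever end [[256.0, 285.0], [292.0, 285.0]]
0.9 lever end [[255.0, 272.0], [294.0, 272.0]]
1.2 lever end [[253.0, 246.0], [295.0, 246.0]]
1.4 lever end [[253.0, 223.0], [296.0, 223.0]]
```

The loop's bar now leans on the outside of the lip (v≈139, lip at 131), and the lever has dropped low (its end is at v≈284). I'll pinch the lever near its tip and raise it, which pushes the bar over the lip.

```bash
python3 -m pendant '[{"x":-2,"y":0,"z":0,"rx":0,"ry":0,"rz":0},{"x":-4.2,"y":0,"z":1,"rx":0,"ry":0,"rz":0},{"x":-4.2,"y":0,"z":3.5,"rx":0,"ry":0,"rz":0},{"x":-4.2,"y":0,"z":6,"rx":0,"ry":0,"rz":0},{"x":-4.2,"y":0,"z":8.5,"rx":0,"ry":0,"rz":0},{"x":-4.2,"y":0,"z":10.5,"rx":0,"ry":0,"rz":0},{"x":-4.2,"y":0,"z":12.5,"rx":0,"ry":0,"rz":0},{"x":-4.2,"y":0,"z":13.5,"rx":0,"ry":0,"rz":0},{"x":-4.2,"y":0,"z":13.9,"rx":0,"ry":0,"rz":0},{"x":-4.2,"y":0,"z":13.9,"rx":0,"ry":0,"rz":0}]' 5.5 20
python3 -m pendant '[{"x":0,"y":0,"z":0,"rx":0,"ry":0,"rz":0},{"x":0,"y":0,"z":0,"rx":0,"ry":0,"rz":0},{"x":0,"y":0,"z":0,"rx":0,"ry":0,"rz":0},{"x":0,"y":0,"z":0,"rx":0,"ry":0,"rz":0},{"x":0,"y":0,"z":0,"rx":0,"ry":0,"rz":0},{"x":0,"y":0,"z":0,"rx":0,"ry":0,"rz":0},{"x":0,"y":0,"z":0,"rx":0,"ry":0,"rz":0},{"x":0,"y":0,"z":0,"rx":0,"ry":0,"rz":0},{"x":0,"y":0,"z":0,"rx":0,"ry":0,"rz":0},{"x":0,"y":0,"z":0,"rx":0,"ry":0,"rz":0}]' 1.5 20
python3 -c "
from h import *
hcur(np.load('mill.npy'))
for th in np.arange(.2,1.6,.15):
  print(th.round(2),((R.from_euler('x',-th).apply([0,-58,0])-R.from_euler('x',-.2).apply([0,-58,0]))/10).round(2))"
```

```text
time_s: 22.97
position: [0.6187, -0.2089, 0.1341]
orientation: [0.682, 0.699, 0.155, 0.151]
ft_force: [0.3, 0.4, -0.5]
finger_gap: 0.646
grip_force: 0.0
time_s: 23.8
position: [0.6162, -0.2108, 0.1341]
orientation: [0.684, 0.698, 0.153, 0.15]
ft_force: [-10.7, 0.5, -2.9]
finger_gap: 0.274
grip_force: 23.4
TCP head [  -2.2 -165.8   11. ] F [-10.9   0.6   1.9] gap 0.274
0.2 [0. 0. 0.]
0.35 [0.   0.24 0.84]
0.5 [0.   0.59 1.63]
0.65 [0.   1.07 2.36]
0.8 [0.   1.64 3.01]
0.95 [0.   2.31 3.57]
1.1 [0.   3.05 4.02]
1.25 [0.   3.86 4.35]
1.4 [0.   4.7  4.56]
1.55 [0.   5.56 4.65]
```

```bash
python3 -m pendant '[{"x":0.1,"y":-0.1,"z":-0.42,"rx":0,"ry":0,"rz":0},{"x":0.24,"y":-0.15,"z":-0.84,"rx":0,"ry":0,"rz":0},{"x":0.59,"y":-0.15,"z":-1.63,"rx":0,"ry":0,"rz":0},{"x":1.07,"y":-0.15,"z":-2.36,"rx":0,"ry":0,"rz":0},{"x":1.64,"y":-0.15,"z":-3.01,"rx":0,"ry":0,"rz":0},{"x":2.31,"y":-0.15,"z":-3.57,"rx":0,"ry":0,"rz":0},{"x":3.05,"y":-0.15,"z":-4.02,"rx":0,"ry":0,"rz":0},{"x":3.86,"y":-0.15,"z":-4.35,"rx":0,"ry":0,"rz":0},{"x":4.7,"y":-0.15,"z":-4.56,"rx":0,"ry":0,"rz":0},{"x":5.3,"y":-0.15,"z":-4.63,"rx":0,"ry":0,"rz":0}]' 1.5 20
python3 - <<'E'
from h import *
p=np.load('mill.npy');hcur(p)
f=grab('wrist');cv2.imwrite('pics/wb.png',f['pixels']);q=f['pixels'].mean(2).astype(int)
print('cols',list(range(210,346,5)))
for v in range(100,400,5): print(v,*(f'{x:3d}' for x in q[v,210:346:5]))
P=lambda n,y,z:print(n,proj(f,[hw(p,[x,y,z]) for x in (-17,17)]).round().tolist())
P('lipO',-70,48);P('lipI',-66,48);P('hinge',-108,18);P('keeper',-63.3,38.5);P('bar -60',-60,38.5);P('bar out',-72.5,48)
for th in(1.1,1.3,1.5,1.7): print(th,'lever end',proj(f,[hw(p,R.from_euler('x',-th).apply([x,-76,6])+[0,-108,18]) for x in(-12,12)]).round().tolist())
E
```

```text
time_s: 24.63
position: [0.5953, -0.1581, 0.177]
orientation: [0.683, 0.698, 0.154, 0.152]
ft_force: [-8.1, -6.5, -2.0]
finger_gap: 0.275
grip_force: 28.7
TCP head [  -2.2 -112.7   58.4] F [-8.2 -6.4  1.7] gap 0.275
cols [210, 215, 220, 225, 230, 235, 240, 245, 250, 255, 260, 265, 270, 275, 280, 285, 290, 295, 300, 305, 310, 315, 320, 325, 330, 335, 340, 345]
100 120 122 124 123 138 213 215 213 211 108 145 144 145 147 147 148 148 149 206 217 214 214 213 217 215 214 213 215
105 115 116 114 114 154 178 172 166 166 104 143 143 145 146 147 148 149 149 167 174 190 191 189 192 189 212 210 211
110 121 121 120 120 133 215 213 208 212 120 142 143 141 143 144 145 145 147 213 218 221 220 214 221 220 216 219 216
115 121 122 119 120 133 215 213 209 212 129 184 186 189 193 192 186 187 187 214 218 220 220 215 220 220 216 220 209
120  68 121 121 120 133 215 213 208 212 129 182 180 185  92 106 186 186 187 214 219 220 220 215 221 219 216 141  93
125 119 121 120 119 133 215 213 208 212 130 182 146 108  65  90 186 187 186 214 219 220 220 216 221 219 216 219  93
130 121 123 121 121 132 216 213 209 212 13
[... 5946 characters left out ...]
181 181 182 182 177  47  38  37  35  37  36
390  33  34  35  37  36 166 167 172 176 177 179 178 176 178 177 177 179 180 180 181 171 164  47  37  39  35  37  34
395  33  35  32  35  35  37  37  40  39  39  63 139 172 176 175 167  80  42  39  38  39  38  37  37  37  35  35  33
lipO [[238.0, 176.0], [320.0, 176.0]]
lipI [[238.0, 166.0], [321.0, 167.0]]
hinge [[245.0, 237.0], [311.0, 237.0]]
keeper [[240.0, 157.0], [318.0, 157.0]]
bar -60 [[240.0, 149.0], [319.0, 149.0]]
bar out [[238.0, 182.0], [320.0, 182.0]]
1.1 lever end [[246.0, 380.0], [312.0, 380.0]]
1.3 lever end [[244.0, 353.0], [315.0, 354.0]]
1.5 lever end [[243.0, 316.0], [317.0, 317.0]]
1.7 lever end [[243.0, 272.0], [318.0, 272.0]]
```

```bash
python3 -m pendant '[{"x":0.3,"y":-0.1,"z":-0.06,"rx":0,"ry":0,"rz":0},{"x":0.6,"y":-0.1,"z":-0.1,"rx":0,"ry":0,"rz":0},{"x":0.9,"y":-0.1,"z":-0.15,"rx":0,"ry":0,"rz":0},{"x":1.2,"y":-0.1,"z":-0.18,"rx":0,"ry":0,"rz":0},{"x":1.4,"y":-0.1,"z":-0.2,"rx":0,"ry":0,"rz":0},{"x":1.4,"y":-0.1,"z":-0.2,"rx":0,"ry":0,"rz":0},{"x":1.4,"y":-0.1,"z":-0.2,"rx":0,"ry":0,"rz":0},{"x":1.4,"y":-0.1,"z":-0.2,"rx":0,"ry":0,"rz":0},{"x":1.4,"y":-0.1,"z":-0.2,"rx":0,"ry":0,"rz":0},{"x":1.4,"y":-0.1,"z":-0.2,"rx":0,"ry":0,"rz":0}]' 1.5 20
python3 - <<'E'
from h import *
p=np.load('mill.npy');hcur(p)
f=grab('wrist');cv2.imwrite('pics/wc.png',f['pixels']);q=f['pixels'].mean(2).astype(int)
print('cols',list(range(210,346,8)))
for v in range(110,300,4): print(v,*(f'{x:3d}' for x in q[v,210:346:8]))
g=q[:,270:280].mean(1).astype(int);print([(v,int(g[v])) for v in range(300,395,5)])
P=lambda n,y,z:print(n,proj(f,[hw(p,[x,y,z]) for x in (-17,17)]).round().tolist())
P('lipO',-70,48);P('lipI',-66,48);P('hinge',-108,18);P('keeper',-63.3,38.5);P('bar -58',-58,38.5);P('bar out',-72.5,48);P('step',-44,48)
for th in(1.3,1.4,1.5,1.6,1.7): print(th,'lever end',proj(f,hw(p,R.from_euler('x',-th).apply([0,-76,6])+[0,-108,18])).round().tolist())
E
```

```text
time_s: 25.52
position: [0.5944, -0.1439, 0.1782]
orientation: [0.683, 0.698, 0.155, 0.152]
ft_force: [-5.7, -3.3, 2.6]
finger_gap: 0.279
grip_force: 27.4
TCP head [ -2.4 -98.5  59.8] F [-4.1 -3.2  4.8] gap 0.279
cols [210, 218, 226, 234, 242, 250, 258, 266, 274, 282, 290, 298, 306, 314, 322, 330, 338]
110 121 124 136 218 219 213 170 177 181 178 176 190 219 217 219 217 215
114 122 124 135 218 218 213 169 178 180 179 177 189 220 217 218 217 215
118 121 124 136 218 219 213 169 178 180 178 178 189 219 217 218 217 215
122 122 125 123 219 220 213 169 177 181 178 177 194 219 217 218 217 216
126 121 123 124 216 219 214 169 177 181 178 178 194 220 216 217 217 216
130 121 124 125 126 214 213 141 144 149 148 148 171 219 216 218 217 216
134 117 117 118 121 120 192 132 144 147 147 149 166 184 182 187 180 174
138 121 120 121 124 123 215 127 144 144 146 148 193 221 223 220 220 221
142 118 121 121 125 124 215 124 142 144 147 147 205 221 223 220 219 222
146  57 121 121 125 123 214 119 140 142 143 146 209 221 222 221 219 221
150  58 121 121 125 124 215 124 154 151 151 154 212 222 222 221 218 146
154 
[... 2607 characters left out ...]
  35  88  88  87  87  88  85  88  39  42  92  91  45
[(300, 86), (305, 86), (310, 85), (315, 85), (320, 85), (325, 86), (330, 82), (335, 85), (340, 84), (345, 84), (350, 99), (355, 101), (360, 208), (365, 210), (370, 209), (375, 187), (380, 186), (385, 185), (390, 184)]
lipO [[240.0, 208.0], [319.0, 208.0]]
lipI [[240.0, 199.0], [319.0, 199.0]]
hinge [[246.0, 261.0], [310.0, 262.0]]
keeper [[241.0, 188.0], [317.0, 188.0]]
bar -58 [[241.0, 176.0], [317.0, 177.0]]
bar out [[240.0, 214.0], [319.0, 214.0]]
step [[238.0, 147.0], [321.0, 147.0]]
1.3 lever end [[280.0, 385.0]]
1.4 lever end [[280.0, 369.0]]
1.5 lever end [[280.0, 351.0]]
1.6 lever end [[280.0, 331.0]]
1.7 lever end [[280.0, 309.0]]
```

The bar is now inside the lip. The lip is fully visible at v 194–207, with the bar at v 174–184 beyond it on the jar's side, so it is hooked. I'll release the lever and push it flat with shut fingers.

```bash
python3 -m pendant '[{"x":0,"y":0,"z":0,"rx":0,"ry":0,"rz":0},{"x":0,"y":0,"z":0,"rx":0,"ry":0,"rz":0},{"x":0,"y":0,"z":0,"rx":0,"ry":0,"rz":0},{"x":0,"y":0,"z":0,"rx":0,"ry":0,"rz":0},{"x":0,"y":0.1,"z":-1,"rx":0,"ry":0,"rz":0},{"x":0,"y":0.2,"z":-2.5,"rx":0,"ry":0,"rz":0},{"x":0,"y":0.2,"z":-4.5,"rx":0,"ry":0,"rz":0},{"x":0.4,"y":0.2,"z":-5.5,"rx":0,"ry":0,"rz":0},{"x":0.4,"y":0.2,"z":-5.5,"rx":0,"ry":0,"rz":0},{"x":0.4,"y":0.2,"z":-5.5,"rx":0,"ry":0,"rz":0}]' 5 20
python3 -m pendant '[{"x":0,"y":0,"z":0,"rx":0,"ry":0,"rz":0},{"x":0,"y":0,"z":0,"rx":0,"ry":0,"rz":0},{"x":0,"y":0,"z":0,"rx":0,"ry":0,"rz":0},{"x":0,"y":0,"z":0,"rx":0,"ry":0,"rz":0},{"x":0,"y":0,"z":0,"rx":0,"ry":0,"rz":0},{"x":0,"y":0,"z":0,"rx":0,"ry":0,"rz":0},{"x":0,"y":0,"z":0,"rx":0,"ry":0,"rz":0},{"x":0,"y":0,"z":0,"rx":0,"ry":0,"rz":0},{"x":0,"y":0,"z":0,"rx":0,"ry":0,"rz":0},{"x":0,"y":0,"z":0,"rx":0,"ry":0,"rz":0}]' 0 20
python3 - <<'E'
from h import *
p=np.load('mill.npy');hcur(p)
f=grab('wrist');cv2.imwrite('pics/wd.png',f['pixels']);q=f['pixels'].mean(2).astype(int)
for u in (255,275,285): 
  g=q[:,u-3:u+4].mean(1).astype(int);print(u,[(v,int(g[v])) for v in range(120,400,4)])
P=lambda n,y,z:print(n,proj(f,[hw(p,[x,y,z]) for x in (-17,17)]).round().tolist())
P('lipO',-70,48);P('lipI',-66,48);P('keeper',-63.3,38.5);P('bar -58',-58,38.5)
for th in(.8,1.1,1.3,1.4,1.5,1.6): print(th,'lever end',proj(f,hw(p,R.from_euler('x',-th).apply([0,-76,6])+[0,-108,18])).round().tolist())
P0=cur()
for th in(1.55,1.47,1.35,1.2,1.05,.9,.75,.6,.45,.3,.15,0):
    C=R.from_euler('x',-th).apply([0,-68,6])+[0,-108+11,18]; print(th,C.round(1)[1:])
E
```

```text
time_s: 26.4
position: [0.573, -0.1403, 0.2284]
orientation: [0.683, 0.698, 0.155, 0.152]
ft_force: [0.7, -0.6, 0.1]
finger_gap: 0.583
grip_force: 0.0
time_s: 27.23
position: [0.5729, -0.1402, 0.2282]
orientation: [0.683, 0.698, 0.155, 0.151]
ft_force: [-0.1, 0.4, 0.0]
finger_gap: -0.0
grip_force: 0.0
TCP head [ -0.7 -94.4 114.2] F [-0.1  0.4  0. ] gap -0.0
255 [(120, 183), (124, 183), (128, 183), (132, 179), (136, 187), (140, 192), (144, 194), (148, 194), (152, 194), (156, 168), (160, 168), (164, 140), (168, 171), (172, 184), (176, 140), (180, 126), (184, 116), (188, 130), (192, 150), (196, 148), (200, 128), (204, 128), (208, 129), (212, 130), (216, 135), (220, 118), (224, 116), (228, 115), (232, 84), (236, 90), (240, 90), (244, 84), (248, 90), (252, 91), (256, 91), (260, 90), (264, 85), (268, 85), (272, 85), (276, 49), (280, 50), (284, 52), (288, 56), (292, 60), (296, 60), (300, 60), (304, 63), (308, 40), (312, 38), (316, 39), (320, 37), (324, 36), (328, 36), (332, 35), (336, 35), (340, 34), (344, 34), (348, 33), (352, 33), (356, 33), (360, 33), (364, 32), (368, 32), (372, 32), (37
[... 1552 characters left out ...]
56, 34), (360, 34), (364, 34), (368, 37), (372, 43), (376, 47), (380, 46), (384, 49), (388, 60), (392, 68), (396, 58)]
lipO [[246.0, 189.0], [305.0, 190.0]]
lipI [[245.0, 182.0], [305.0, 183.0]]
keeper [[247.0, 175.0], [304.0, 175.0]]
bar -58 [[246.0, 166.0], [304.0, 166.0]]
0.8 lever end [[275.0, 351.0]]
1.1 lever end [[275.0, 333.0]]
1.3 lever end [[275.0, 313.0]]
1.4 lever end [[275.0, 300.0]]
1.5 lever end [[275.0, 287.0]]
1.6 lever end [[275.0, 272.0]]
1.55 [-92.4  86.1]
1.47 [-97.9  86.3]
1.35 [-106.    85.7]
1.2 [-116.    83.6]
1.05 [-125.6   80. ]
0.9 [-134.6   75. ]
0.75 [-142.7   68.7]
0.6 [-149.7   61.3]
0.45 [-155.6   53. ]
0.3 [-160.2   43.8]
0.15 [-163.3   34.1]
0 [-165.   24.]
```

```bash
python3 -m pendant '[{"x":0,"y":0,"z":1.2,"rx":0,"ry":0,"rz":0},{"x":0,"y":0,"z":2.4,"rx":0,"ry":0,"rz":0},{"x":-0.3,"y":0,"z":2.8,"rx":0,"ry":0,"rz":0},{"x":-1.16,"y":0,"z":2.85,"rx":0,"ry":0,"rz":0},{"x":-2.16,"y":0,"z":3.06,"rx":0,"ry":0,"rz":0},{"x":-3.12,"y":0,"z":3.42,"rx":0,"ry":0,"rz":0},{"x":-4.02,"y":0,"z":3.92,"rx":0,"ry":0,"rz":0},{"x":-4.83,"y":0,"z":4.55,"rx":0,"ry":0,"rz":0},{"x":-5.53,"y":0,"z":5.29,"rx":0,"ry":0,"rz":0},{"x":-5.53,"y":0,"z":5.29,"rx":0,"ry":0,"rz":0}]' 0 20
python3 -c "
from h import *
hcur(np.load('mill.npy'))"
python3 -m pendant '[{"x":-0.3,"y":0,"z":0.4,"rx":0,"ry":0,"rz":0},{"x":-0.59,"y":0,"z":0.83,"rx":0,"ry":0,"rz":0},{"x":-0.83,"y":0,"z":1.3,"rx":0,"ry":0,"rz":0},{"x":-1.05,"y":0,"z":1.75,"rx":0,"ry":0,"rz":0},{"x":-1.22,"y":0,"z":2.25,"rx":0,"ry":0,"rz":0},{"x":-1.36,"y":0,"z":2.72,"rx":0,"ry":0,"rz":0},{"x":-1.45,"y":0,"z":3.2,"rx":0,"ry":0,"rz":0},{"x":-1.53,"y":0,"z":3.6,"rx":0,"ry":0,"rz":0},{"x":-1.53,"y":0,"z":3.75,"rx":0,"ry":0,"rz":0},{"x":-1.53,"y":0,"z":3.75,"rx":0,"ry":0,"rz":0}]' 0 20
python3 -c "
from h import *
hcur(np.load('mill.npy'))"
```

```text
time_s: 28.12
position: [0.5963, -0.1968, 0.1786]
orientation: [0.684, 0.697, 0.155, 0.151]
ft_force: [-0.4, 0.9, 0.1]
finger_gap: 0.001
grip_force: 0.0
TCP head [  -1.2 -151.4   59.7] F [-0.3  0.9  0.3] gap 0.001
time_s: 28.95
position: [0.6125, -0.2098, 0.1472]
orientation: [0.682, 0.698, 0.154, 0.152]
ft_force: [-25.3, 4.3, 36.4]
finger_gap: 0.0
grip_force: 21.7
TCP head [ 1.000e-01 -1.647e+02  2.450e+01] F [-7.4  4.7 43.6] gap 0.0
```

```bash
python3 -m pendant '[{"x":0,"y":0,"z":-0.5,"rx":0,"ry":0,"rz":0},{"x":0,"y":0,"z":-1.5,"rx":0,"ry":0,"rz":0},{"x":0,"y":0,"z":-4,"rx":0,"ry":0,"rz":0},{"x":1,"y":0,"z":-7,"rx":0,"ry":0,"rz":0},{"x":2.5,"y":0,"z":-10,"rx":0,"ry":0,"rz":0},{"x":4,"y":0,"z":-12.5,"rx":0,"ry":0,"rz":0},{"x":4,"y":0,"z":-12.5,"rx":0,"ry":0,"rz":0},{"x":4,"y":0,"z":-12.5,"rx":0,"ry":0,"rz":0},{"x":4,"y":0,"z":-12.5,"rx":0,"ry":0,"rz":0},{"x":4,"y":0,"z":-12.5,"rx":0,"ry":0,"rz":0}]' 0 20
python3 - <<'E'
from h import *
p=np.load('mill.npy');hcur(p)
f=grab('wrist');cv2.imwrite('pics/we.png',f['pixels']);q=f['pixels'].mean(2).astype(int)
print('cols',list(range(230,322,4)))
for v in range(84,300,4): print(v,*(f'{x:3d}' for x in q[v,230:322:4]))
P=lambda n,y,z,w=17:print(n,proj(f,[hw(p,[x,y,z]) for x in (-w,w)]).round().tolist())
P('lipO',-70,48,9);P('lipI',-66,48,9);P('keeper',-63.3,38.5);P('step',-44,48,9);P('bar out',-72.5,44)
for th in(0,.2,.4,.8,1.1): print(th,'lever end',proj(f,[hw(p,R.from_euler('x',-th).apply([x,-76,6])+[0,-108,18]) for x in(-12,12)]).round().tolist(), 'pivot',proj(f,hw(p,piv(th))).round())
E
```

```text
time_s: 29.78
position: [0.5588, -0.1716, 0.2587]
orientation: [0.683, 0.698, 0.155, 0.151]
ft_force: [0.6, 0.1, 1.3]
finger_gap: -0.001
grip_force: 0.0
TCP head [  -1.  -125.6  148. ] F [1.1 0.1 0.9] gap -0.001
cols [230, 234, 238, 242, 246, 250, 254, 258, 262, 266, 270, 274, 278, 282, 286, 290, 294, 298, 302, 306, 310, 314, 318]
84 113 113 113 116 172 194 197 198 110 126 127 129 129 129 131 197 199 196 196 196 198 198 195
88 115 111 111 110 114 111 188 193 106 123 124 126 127 129 130 182 188 190 188 182 187 180 181
92 114 111 111 111 114 112 191 199 129 164 162 151 149 148 151 195 200 203 204 196 204 197 199
96 114 111 111 111 114 113 192 197 132 164 166 121 165 165 167 194 200 203 203 196 204 197 194
100 114 112 111 110 114 114 192 197 131 164 140  57 111 164 167 194 201 203 203 197 206 197 195
104 114 112 111 111 114 113 192 197 130 165 166 118 165 164 168 194 200 203 203 198 205 197 201
108 114 111 111 110 114 113 191 196 130 164 166 171 167 164 166 195 200 203 203 198 205 197 199
112 113 111 112 111 114 113 192 196 130 163 166 170 167 164 166 194 200 203 202 198 205 195 201
116
[... 4238 characters left out ...]
47  47  46  47  82  83  82  80  37  39  81  82  83  81  48  61  60  59 130 157
296 154 123  56  40  41  40  39  82  82  82  79  36  39  82  82  83  82  41  39  41  41  87 160
lipO [[262.0, 130.0], [290.0, 130.0]]
lipI [[262.0, 123.0], [290.0, 123.0]]
keeper [[250.0, 118.0], [302.0, 118.0]]
step [[262.0, 86.0], [291.0, 87.0]]
bar out [[250.0, 133.0], [302.0, 133.0]]
0 lever end [[260.0, 277.0], [291.0, 277.0]] pivot [[276. 192.]]
0.2 lever end [[259.0, 282.0], [291.0, 282.0]] pivot [[276. 195.]]
0.4 lever end [[258.0, 284.0], [292.0, 284.0]] pivot [[276. 198.]]
0.8 lever end [[256.0, 274.0], [295.0, 274.0]] pivot [[276. 201.]]
1.1 lever end [[255.0, 252.0], [296.0, 253.0]] pivot [[276. 201.]]
```

```bash
python3 -m pendant '[{"x":0,"y":-1,"z":-2,"rx":0,"ry":0,"rz":0},{"x":0,"y":-3,"z":-4,"rx":0,"ry":0,"rz":0},{"x":-2,"y":-4,"z":-6,"rx":0,"ry":0,"rz":0},{"x":-4,"y":-4,"z":-8,"rx":0,"ry":0,"rz":0},{"x":-6,"y":-4,"z":-8,"rx":0,"ry":0,"rz":0},{"x":-6,"y":-4,"z":-8,"rx":0,"ry":0,"rz":0},{"x":-6,"y":-4,"z":-8,"rx":0,"ry":0,"rz":0},{"x":-6,"y":-4,"z":-8,"rx":0,"ry":0,"rz":0},{"x":-6,"y":-4,"z":-8,"rx":0,"ry":0,"rz":0},{"x":-6,"y":-4,"z":-8,"rx":0,"ry":0,"rz":0}]' 0 20
python3 - <<'E'
from h import *
import pickle
p=np.load('mill.npy');hcur(p)
f=grab('wrist');q=f['pixels'].mean(2).astype(int)
P=lambda n,y,z,w=17:print(n,proj(f,[hw(p,[x,y,z]) for x in (-w,w)]).round().tolist())
P('lipO',-70,48,9);P('keeper',-63.3,38.5);P('lidtop',0,36,27)
for th in(0,.2,.4): print(th,'lever end',proj(f,[hw(p,R.from_euler('x',-th).apply([x,-76,6])+[0,-108,18]) for x in(-12,12)]).round().tolist())
u0=int(proj(f,hw(p,[0,-150,24]))[0,0])
for u in(u0-6,u0,u0+6): print(u,[(v,int(q[v,u-2:u+3].mean())) for v in range(20,260,3)])
print('row',[ (v,q[v,u0-34:u0+36:3].tolist()) for v in range(int(proj(f,hw(p,[0,-173,24]))[0,1])-4,int(proj(f,hw(p,[0,-173,24]))[0,1])+16,4)])
a,b=pickle.load(open('f0.pkl','rb'));t=grab('top')
d=cv2.absdiff(b['pixels'],t['pixels']).max(2)>40
d=cv2.morphologyEx(d.astype(np.uint8),cv2.MORPH_OPEN,np.ones((3,3)))
n,_,st,_=cv2.connectedComponentsWithStats(d);print(st[1:][st[1:,4]>15])
E
```

```text
time_s: 30.67
position: [0.4904, -0.2316, 0.3148]
orientation: [0.682, 0.698, 0.155, 0.151]
ft_force: [0.4, -0.3, -0.5]
finger_gap: -0.002
grip_force: 0.0
TCP head [ -40.1 -184.5  228.1] F [ 0.2 -0.3 -0.6] gap -0.002
lipO [[314.0, 48.0], [337.0, 48.0]]
keeper [[303.0, 40.0], [345.0, 41.0]]
lidtop [[293.0, -48.0], [362.0, -48.0]]
0 lever end [[304.0, 182.0], [329.0, 182.0]]
0.2 lever end [[305.0, 183.0], [332.0, 183.0]]
0.4 lever end [[307.0, 180.0], [335.0, 180.0]]
312 [(20, 145), (23, 149), (26, 146), (29, 148), (32, 147), (35, 148), (38, 138), (41, 145), (44, 114), (47, 117), (50, 158), (53, 183), (56, 182), (59, 182), (62, 168), (65, 166), (68, 175), (71, 136), (74, 135), (77, 109), (80, 114), (83, 113), (86, 138), (89, 142), (92, 157), (95, 157), (98, 157), (101, 157), (104, 157), (107, 156), (110, 157), (113, 156), (116, 156), (119, 156), (122, 156), (125, 157), (128, 156), (131, 156), (134, 156), (137, 155), (140, 155), (143, 155), (146, 155), (149, 155), (152, 154), (155, 154), (158, 154), (161, 153), (164, 153), (167, 161), (170, 167), (173, 164), (176, 164), (179, 161), (182
[... 2772 characters left out ...]
52, 148, 189, 192, 188, 193, 194, 188, 186, 169, 189])]
[[ 309  164   17    8   91]
 [ 354  170   12    9   74]
 [ 287  172   10    6   33]
 [ 298  176   44   11  303]
 [ 367  177   17    8   85]
 [ 356  183    6    5   30]
 [ 402  195   57  225 5514]
 [ 282  200    5   13   48]
 [ 280  214    6    5   29]
 [ 465  237    6    5   24]
 [ 163  242   17   23  211]
 [ 369  250   21   28  311]
 [ 505  253   10   79  596]
 [ 498  257    4    7   22]
 [ 497  271    7   20   94]
 [ 501  299    4    9   28]
 [ 522  302   38   34  660]
 [ 449  384   99   36 1372]
 [ 294  392   28   22  267]
 [ 327  394    4    6   22]
 [ 548  394   12   13   87]
 [ 305  409   65   11  435]
 [ 250  412   32    8  185]]
```

```bash
python3 -c "
from station import bot
print(bot.close_job())"
```

```text
the job is handed in; nothing more can be done
None
```

I handed the job in at about 31 s with the jar seated, the bridge closed on its lid, the loop hooked over the keeper and the lever flat and holding by itself. Pressing the lever flat took about 44 N at the fingertips for a moment, which could count against the 40 N limit if fingertips are included. The last checks were by image code, with my picture views used up; part of the bench was behind the arm, so I couldn't confirm every loose item by image, though the tool never went down near any of them.

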